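# Prop the jewellery box open and put the comb away

## Task

Lift the lid of the jewellery box right up until its stay drops in behind the step, ease it back so that it stands propped on the stay, and let go; never let the lid fall shut. Then take the comb that stands on its teeth in the phone stand and lay it flat in its holder inside the box, the notch in its end over the pin, fully down between the holder's cheeks and at rest (on the way, put it down and take it again across its width). Leave the lid propped, and do not knock or shove the bangle, vase, cup, bowl and jar.

Things in the scene. Friction and masses are not known exactly. Their poses are not given: they have to be found in the camera images.
- box: pink plastic jewellery box, fixed; outside 200 (x) x 240 (y) x 75 mm high without the lid, walls and floor 5 mm. Origin: centre of its underside; x points from the front (lid's tab) to the hinge at the back, z up. Inside, on the centre line along x, is the comb holder; along the inside of the +y wall (y 102 to 114 mm) runs the stay's ledge. Nothing else in it is in the way
- lid (a joint): lid angle (rad): 0 shut, grows as the front edge rises and goes back, hard stop at 1.66. A flat panel 200 (hinge to front) x 240 x 8 mm, about 0.22 kg; a light closing spring: unpropped it falls shut from any angle. Lifted past about 1.58, the stay drops behind its step by itself; eased back, the lid then rests on the stay at about 1.50
- lid_tab (a point): middle of the lid's tab, where to take it: a flat tongue 24 mm wide (along the hinge line), 10 mm thick, sticking out 40 mm beyond the middle of the lid's front edge; this point is 20 mm beyond that edge, 224 mm from the hinge. Shut, it is 80 mm above the table and 128 mm before the box's origin. It can turn between pads that close along the hinge line
- lid_hinge (a point): middle of the hinge line (along the box's y), at box x = +96 mm, 75 mm above the box's underside, level with the lid's lower face
- stay_foot (a point): the round foot (radius 4 mm, a sideways pin) of the lid's stay, a steel rod 7 mm thick and 110 mm long on a pivot under the lid near the box's +y side (y = +94 mm), 55 mm from the hinge; the foot slides along the ledge by its own weight as the lid rises
- stay_notch (a point): where the foot's centre sits when the stay carries the lid: behind a step 6 mm high on the ledge, at box x = -6, y = +108, 69 mm above the box's underside
- holder_pin (a point): foot of the holder's single upright steel pin, on the bed at its front end: 8 mm diameter, 12 mm tall above the bed, at box x = -69, y = 0, 17 mm above the box's underside
- holder_mid (a point): where comb_mid comes when the comb lies in the holder (box x = -5, y = 0, z = 21 mm), its x axis then along the box's x. The bed is 28 mm wide, box x -72 to +64, its top 17 mm above the box's underside; the comb overhangs it 6 mm either side. At the back, box x 48 to 72, two cheeks 46 mm apart rise 6 mm above the bed, and an end stop has its face at x = 75
- comb: dark wooden comb, a flat plate 150 (x) x 8 (y) x 40 mm (z), about 0.06 kg, teeth on the long edge z = 0, spine at z = 40. Origin: middle of the toothed edge. It starts upright on its teeth in the phone stand's groove, its lowest 14 mm in the groove, its top 56 mm above the table. Lying flat its y axis is vertical; either face may be up
- comb_mid (a point): centre of the comb
- comb_notch (a point): the notch in the comb's -x end, midway across the width: 13 mm wide, 22 mm deep, open at the end; this point lies 64 mm from the comb's centre, 11 mm inside the end
- stand: red hard silicone phone stand, loose, 0.35 kg, a low block 110 (x) x 76 (y) x 30 mm high with one straight groove along x, 10 mm wide, its floor 16 mm above the table. Origin: centre of its underside. Between stand and box a strip of free table about 110 mm wide runs straight ahead of the robot, clear from 0.38 to 0.60 m from the base
- vase: bystander: empty clear glass vase, 140 tall, 76 across at the belly; origin at the middle of its underside
- travel_cup: bystander: aluminium travel cup with screw lid, 155 tall, 80 across; origin at the middle of its underside
- bangle: bystander: plain wooden bangle lying flat, 76 outside, 14 high; origin at the middle of its underside
- dish: bystander: white ceramic bowl, 100 across, 30 high; origin at the middle of its underside
- scent_bottle: bystander: amber glass jar, 52 across, 100 high; origin at the middle of its underside
Mind the look-alikes: they are no part of the job. There is more than one size of the comb; the one meant has the size given above.

How it is judged:
By the outcome, as a careful person would: the job done as asked, in the order asked, and still so for the second after the job is handed in, with the robot touching nothing.
It also fails if it takes over 72 s, if anything falls off the work surface, if the arm or the gripper's body presses on something with over 40 N, if the wrist force passes 120 N, or if a joint passes its speed limit or range.

## Robot

A 7-joint arm with a two-finger parallel gripper is mounted at the origin on the work surface. World frame = base frame: x ahead of the robot, y to its left, z up, the work surface at z = 0. Lengths are in m, angles in degrees, forces in N, time in s.
With the tool pointing down it reaches from about 0.425 to 0.95 m from the base axis. Payload 16.7 kg.
Tool frame: the origin (TCP) lies at the very end of the fingers, on their centre line; the grasp point (between the pads) lies 19 mm behind it; z points along the fingers, y is the line along which they close (so a half turn about z gives the same grasp; the last joint's range is limited). The gripper opens to 94 mm and grips with 3 to 60 N. Pads are 16 mm wide; open, the fingers measure 119 mm over their backs; the gripper's body (75 mm by 177 mm) begins 78 mm behind the grasp point.
Start: joints at [58.814, 24.414, 4.234, 92.017, -1.954, 63.644, -3.845], TCP at [0.26, -0.623, 0.168] pointing down, gripper open.
Joint ranges: [-163.25, 163.25], [-28.42, 122.38], [-70.27, 78.77], [12.13, 141.07], [-58.53, 238.53], [9.26, 117.41], [-156.51, 156.51]. Speed limits (degrees/s): [108.29, 108.29, 136.94, 136.94, 172.46, 172.46, 172.46].

## Interface

Orientations are given as [roll, pitch, yaw] about the fixed x, y, z axes, in that order (R = Rz(yaw) Ry(pitch) Rx(roll)).
In Python, from cell import robot, optics gives the robot as it stands.
- The arm moves only by the tool send_rows, never from a script. Its argument "moves" is a list of rows, each an object with "dp": the shift along the tool's x, y, z in mm, a list of three; "twist": the turn, a rotation vector about the tool's x, y, z in rad, a list of three; "grip": the gripper command: -1 is fully open, 1 is shut, values between are in proportion. A call has exactly 5 rows; each row is the pose to reach, as a shift and turn from the pose commanded when the call began, along the tool's axes at that moment; what a row does not reach only later rows make up. A row lasts 1/12 s, in which the tool goes at most 41.7 mm and 7.16 degrees, less where a joint would pass 70% of its speed; a pose out of reach is approached as far as the arm can. A call with a gripper value outside its range is refused whole. The fingers move at their own pace and stop on an object; the grip force is fixed at half the most. Time passes only in rows, so rows that repeat a pose let the fingers close, or fill a call up. It gives the time, the measured TCP pose, the force, the opening and the grip force at its end, in the units of the state.
- robot.read_state(): the state, without advancing time (a new reading comes with each control period).
- optics.read_camera(name): name is "scene" or "side" or "wrist"; returns a dict with "frame" (384x512x3 uint8, blue, green, red), "vfov" (degrees; the focal length in pixels is half the picture's height over the tangent of half this angle, whatever the lens; pixels are square), "cx", "cy" (the principal point, pixels), "R" (3x3) and "t" (3): a world point X has camera coordinates R X + t. Camera axes: x right, y down, z forward; pixel columns grow to the right and rows downward; lengths in m; the calibration is good to about 2 mm. The wrist camera is an equidistant fisheye: a pixel r from the principal point sees the ray r / f radians off the axis. A picture is of the moment at which its call begins. There is no depth.
- robot.finish_job(): hands the job in; it is judged then, once.
Trained networks look in a picture, given as the dict that the camera call returned (one of the last four; its "shot" number tells which), for a name from the list of things; names that differ only in an ending like _2 or _b are one class to them, and where a whole thing is asked for, a point or a joint stands for the part that bears it (a point fixed in the world has none). Each returns a list of dicts, best first, with "score" (0 to 1); they miss things now and then, are a little off and sometimes report something else, mostly with a low value. They report only what shows in the picture. A call takes as long as a camera call. They do not tell look-alikes from the thing itself.
- optics.boxes_of(picture, query): "xyz" ([x, y, z] in m, in world coordinates, good to about 4 mm: the middle of the surface that is visible of it).
- optics.silhouettes(picture, query): "pixels" (384x512 bool, what is visible of it).
The state is a dict: "time_s": time; "joint_pos": joint angles; "qvel": joint speeds; "joint_torque": joint torques, N m; "position": TCP position; "ee_rot": TCP orientation; "ft_force": force on the tool from outside, world axes, zero at the start; "moment": the same for the moment, N m; "gripper_width": opening from 0.0 (shut) to 1.0 (fully open); "finger_force": force on a finger pad.
Only numpy, scipy, OpenCV 4.12 (cv2) and the standard library are available. Lean on these libraries where they do the work, as an engineer would, in place of code of your own. Each camera call takes 0.05 s, during which the arm holds its last target. There are 200 camera calls.

## Working session

There is one attempt and no reset: what is moved stays moved. The work goes in short steps, Python scripts to look and compute and a tool call to move; the robot and the scene stay as the last step left them, time stands still between calls to the robot, and variables do not carry over. Pictures are saved under pics/ and viewed, at most 10 in all, crops included, and the job is handed in when it is done.

Besides the shell and the picture viewer there is one more tool, called after "Call:" as name(argument=value, ...) on one line, values as JSON. send_rows: Moves the arm, as the interface text tells. Its arguments: {"type":"object","properties":{"moves":{"type":"array","items":{"type":"object","properties":{"dp":{"type":"array","items":{"type":"number"}},"twist":{"type":"array","items":{"type":"number"}},"grip":{"type":"number"}}}}},"required":["moves"]}

```bash
ls; mkdir -p pics
cat > h.py <<'E'
import numpy as np, cv2
from cell import robot, optics
from scipy.spatial.transform import Rotation as Ro
def f(p): return p["frame"].shape[0]/2/np.tan(np.radians(p["vfov"])/2)
def ray(p,u,v,fish=False):
    x=np.array([u-p["cx"],v-p["cy"]]);r=np.hypot(*x)
    if fish:
        a=r/f(p); d=np.r_[x/max(r,1e-9)*np.sin(a),np.cos(a)]
    else: d=np.r_[x/f(p),1]
    R=np.array(p["R"]); d=R.T@d; return -R.T@np.array(p["t"]), d/np.linalg.norm(d)
def atz(p,u,v,z,fish=False):
    o,d=ray(p,u,v,fish); return o+d*(z-o[2])/d[2]
def proj(p,X,fish=False):
    c=np.array(p["R"])@np.array(X)+np.array(p["t"])
    if fish:
        r=np.hypot(c[0],c[1]);a=np.arctan2(r,c[2]);q=c[:2]/max(r,1e-9)*a*f(p)
    else: q=c[:2]/c[2]*f(p)
    return q+[p["cx"],p["cy"]]
def tri(rays):
    A=0;b=0
    for o,d in rays:
        M=np.eye(3)-np.outer(d,d);A=A+M;b=b+M@o
    return np.linalg.solve(A,b)
E
cat > a.py <<'E'
from h import *
s=robot.read_state();print(s)
for n in ["scene","side","wrist"]:
    p=optics.read_camera(n);cv2.imwrite(f"pics/{n}0.png",p["frame"]);print(n,p["vfov"],p["cx"],p["cy"],-np.array(p["R"]).T@np.array(p["t"]))
    for q in ["box","lid_tab","comb","stand","vase","travel_cup","bangle","dish","scent_bottle","lid_hinge"]:
        try:
            for d in optics.boxes_of(p,q): 
                if d["score"]>.2: print(q,round(d["score"],2),np.round(d["xyz"],3),np.round(proj(p,d["xyz"],n=="wrist")))
        except Exception as e: print(q,e)
a=cv2.imread("pics/scene0.png");b=cv2.imread("pics/side0.png")
E
python3 a.py
```

```text
pics
{'time_s': 0.0, 'joint_pos': array([58.81348172, 24.44856489,  4.22991187, 92.0535597 , -1.95249816,
       63.64366704, -3.84501275]), 'qvel': array([ 0.00951787, -0.02518861, -0.02870403,  0.05113559, -0.09618292,
        0.07714209,  0.07568647]), 'joint_torque': array([ 1.46223840e-03, -9.35816503e+01,  3.66718143e+00, -4.54195869e+01,
       -4.90022090e-02,  2.01752252e-02,  1.41575692e-04]), 'position': array([ 0.25940671, -0.62262043,  0.1677774 ]), 'ee_rot': array([-1.79926549e+02,  5.92725136e-03,  2.26203461e+01]), 'ft_force': array([ 0.49996597,  0.41019083, -0.26921154]), 'moment': array([-0.03393074, -0.02871434,  0.01022568]), 'finger_force': 0.0, 'gripper_width': 1.0054842882343387}
scene 49.046640373475825 260.4929515501298 185.27518300804476 [ 1.31032483 -0.24093538  1.0452861 ]
box 0.79 [0.614 0.199 0.082] [334. 183.]
box 0.51 [ 0.588 -0.203  0.028] [200. 216.]
lid_tab 0.57 [0.593 0.201 0.08 ] [331. 178.]
lid_tab 0.43 [ 0.596 -0.214  0.052] [196. 215.]
comb 0.8 [ 0.597 -0.211  0.054] [197. 214.]
comb 0.8 [ 0.374 -0.26   0.036] [169. 166.]
comb 0.51 [ 0.634 -0.
[... 699 characters left out ...]
 [257. 171.]
comb 0.21 [0.575 0.27  0.082] [251. 251.]
stand 0.64 [ 0.577 -0.173  0.024] [259. 180.]
vase 0.72 [0.779 0.088 0.075] [190. 210.]
vase 0.6 [0.578 0.272 0.082] [250. 252.]
travel_cup 0.91 [ 0.772 -0.106  0.103] [202. 169.]
bangle 0.68 [ 0.699 -0.026  0.013] [221. 205.]
bangle 0.61 [ 0.579 -0.176  0.023] [258. 180.]
dish 0.61 [ 0.494 -0.491  0.021] [282. 142.]
dish 0.25 [0.575 0.272 0.077] [251. 253.]
scent_bottle 0.7 [0.47  0.458 0.074] [289. 310.]
scent_bottle 0.61 [0.576 0.228 0.086] [252. 240.]
lid_hinge 0.8 [0.581 0.232 0.083] [250. 241.]
wrist 65.70646984690485 251.6094014374211 186.8975164792095 [ 0.32317769 -0.59749236  0.38568814]
comb 0.8 [ 0.345 -0.303  0.042] [56. 31.]
```

View pics/scene0.png

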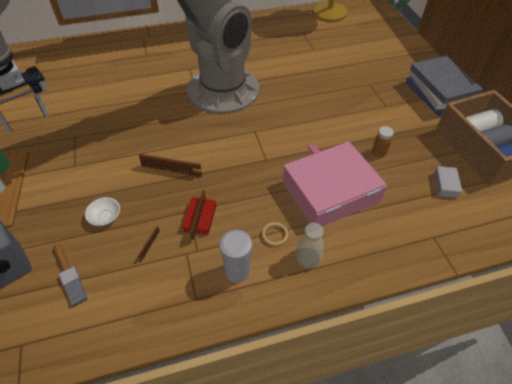

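View pics/side0.png

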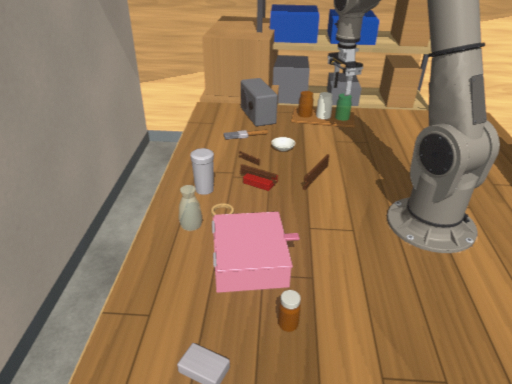

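The pink box is at scene (334,183), with its tab at (312,149) towards the robot. Possible combs in the scene view: one in the red stand (198,213), a free-standing larger one (169,166), and a small one lying at (148,243). By description I choose the one in the stand, and will check its size in a crop and by a fit.

```bash
cat > fit.py <<'E'
from h import *
from scipy.optimize import minimize
def cub(x0,x1,y0,y1,z0,z1): return np.array([[a,b,c] for a in(x0,x1) for b in(y0,y1) for c in(z0,z1)])
BOX=[cub(-.1,.1,-.12,.12,0,.075),cub(-.104,.096,-.12,.12,.075,.083),cub(-.144,-.104,-.012,.012,.075,.085)]
def rend(p,parts,pose,fish=False):
    x,y,z,yaw=pose; R=Ro.from_euler('z',yaw,degrees=True).as_matrix(); S=4
    m=np.zeros((384*2,512*2),np.uint8)
    for P in parts:
        q=np.array([proj(p,R@v+[x,y,z],fish) for v in P])
        h=cv2.convexHull(q.astype(np.float32))[:,0]
        cv2.fillConvexPoly(m,np.round(((h+.5)*2-.5)*16).astype(np.int32),255,shift=4)
    return cv2.resize(m,(512,384),interpolation=cv2.INTER_AREA)/255.
def fit(views,parts,g,step=(.01,.01,.005,5),zfree=True):
    # views: list of (pic,mask,fish)
    def c(q):
        pose=q if zfree else np.r_[q[:2],g[2],q[2]]
        e=0
        for p,m,fi in views:
            r=rend(p,parts,pose,fi); e+=np.abs(r-m).sum()/m.sum()
        return e
    g0=np.array(g,float); st=np.array(step)
    if not zfree: g0=g0[[0,1,3]];st=st[[0,1,3]]
    for k in range(3):
        sim=np.vstack([g0]+[g0+np.eye(len(g0))[i]*st[i] for i in range(len(g0))])
        o=minimize(c,g0,method='Nelder-Mead',options=dict(initial_simplex=sim,maxiter=250,xatol=1e-4,fatol=1e-4)); g0=o.x; st=-st/2
    return o.x,o.fun
E
cat > b.py <<'E'
from fit import *
ps={n:optics.read_camera(n) for n in("scene","side")}
V=[];W=[];C=[]
for n,p in ps.items():
    hsv=cv2.cvtColor(p["frame"],cv2.COLOR_BGR2HSV)
    m=cv2.inRange(hsv,(160,60,80),(178,190,255))
    k,l,s,c=cv2.connectedComponentsWithStats(m);i=1+np.argmax(s[1:,4]);m=(l==i).astype(np.uint8)
    print(n,"pink",s[i]); m=cv2.morphologyEx(m,cv2.MORPH_CLOSE,np.ones((5,5)))
    V.append((p,m.astype(float),False))
    for d in optics.silhouettes(p,"comb"):
        y,x=np.nonzero(d["pixels"]);print("comb",round(d["score"],2),x.mean(),y.mean(),len(x))
        if abs(x.mean()-(198 if n=="scene" else 257))<12 and abs(y.mean()-(213 if n=="scene" else 174))<14 and len(C)<(1 if n=="scene" else 2): C.append((p,d["pixels"].astype(float),False))
    for d in optics.silhouettes(p,"stand"):
        y,x=np.nonzero(d["pixels"]);print("stand",round(d["score"],2),x.mean(),y.mean(),len(x))
    np.save(f"{n}.npy",p["frame"])
for z in(True,False): print("box",fit(V,BOX,(.6,.2,0,-10),zfree=z))
a=[]
for n,(u,v) in dict(scene=(200,214),side=(258,178)).items():
    a.append(cv2.resize(ps[n]["frame"][v-45:v+45,u-60:u+60],None,fx=6.6,fy=3.3*2 if 0 else 6.6,interpolation=cv2.INTER_CUBIC)[:, :])
cv2.imwrite("pics/crop1.png",cv2.resize(np.vstack(a),(400*1,600)))
if len(C)==2:
  for L in (.15,):
    for y0 in(0,90): print("comb vis above groove",fit(C,[cub(-.075,.075,-.004,.004,.014,.04)],(.59,-.207,.016,y0)))
E
python3 b.py
```

```text
scene pink [ 284  142  102   84 5490]
comb 0.66 148.77722772277227 242.38118811881188 202
comb 0.59 170.08596713021493 164.97471554993678 791
comb 0.49 197.4770992366412 214.72137404580153 262
stand 0.9 199.4891008174387 215.83514986376022 734
side pink [ 213  212   86   80 5566]
comb 0.88 316.21529745042494 171.1529745042493 353
comb 0.56 258.2145328719723 172.48442906574394 289
comb 0.45 249.51968503937007 157.91338582677164 127
stand 0.67 258.2352941176471 181.25294117647059 340
box (array([ 5.83428605e-01,  2.14552443e-01, -3.86869551e-03,  9.86964355e+00]), np.float64(0.09265506742232862))
box (array([0.58380893, 0.21423945, 9.1733251 ]), np.float64(0.0984009533578273))
comb vis above groove (array([ 5.83520772e-01, -2.07599034e-01,  1.15163392e-02, -2.43651853e+01]), np.float64(0.30708656319708477))
comb vis above groove (array([ 5.83583942e-01, -2.07630569e-01,  1.14048449e-02,  1.55657798e+02]), np.float64(0.3062926472789385))
```

View pics/crop1.png

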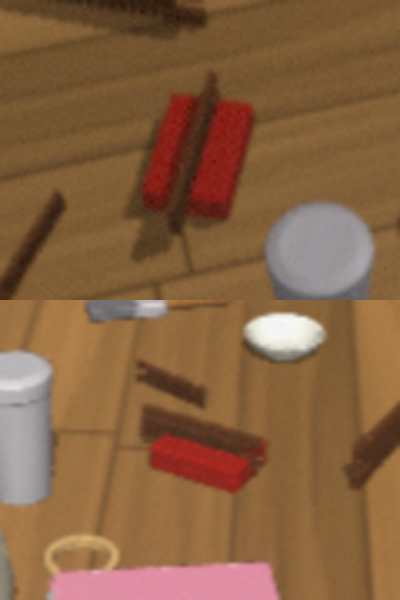

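The stand's comb is the right size by the fit: 150 mm long in its groove. Its cut (notch) end is at crop (262,450), the end nearer the robot. Next I get an overhead wrist view over the stand on the way to the box.

```bash
cat > go.py <<'E'
# go.py x y z yaw [tilt about box/tool x deg] -> dp mm, twist rad in tool axes
import sys
from h import *
s=robot.read_state(); a=[float(v) for v in sys.argv[1:]]
R0=Ro.from_euler('xyz',s["ee_rot"],degrees=True)
R1=Ro.from_euler('z',a[3],degrees=True)*Ro.from_euler('x',180,degrees=True)
if len(a)>4: R1=R1*Ro.from_euler('x',a[4],degrees=True)
print("t",round(s["time_s"],2),"pos",np.round(s["position"],4),"rpy",np.round(s["ee_rot"],2),"F",np.round(s["ft_force"],1),"w",round(s["gripper_width"]*94,1),"ff",round(s["finger_force"],1))
d=R0.inv().apply(np.array(a[:3])-s["position"])*1e3; w=(R0.inv()*R1).as_rotvec()
print("dp",np.round(d,1),"norm",round(np.linalg.norm(d)),"twist",np.round(w,4),"deg",round(np.degrees(np.linalg.norm(w)),1))
E
python3 go.py .46 -.30 .25 9.5; python3 go.py .49 -.22 .25 -24
```

```text
t 1.95 pos [ 0.2596 -0.6231  0.1685] rpy [-180.      0.     22.62] F [ 1.4 -0.6 -0.2] w 94.3 ff 0.0
dp [ 309.3 -221.1  -81.5] norm 389 twist [-0.     0.     0.229] deg 13.1
t 1.95 pos [ 0.2596 -0.6231  0.1685] rpy [-180.      0.     22.62] F [ 1.4 -0.6 -0.2] w 94.3 ff 0.0
dp [ 367.7 -283.5  -81.5] norm 471 twist [-0.      0.      0.8136] deg 46.6
```

Call:
send_rows(moves=[{"dp": [31, -22, -8], "twist": [0, 0, 0], "grip": -1}, {"dp": [62, -44, -16], "twist": [0, 0, 0], "grip": -1}, {"dp": [93, -66, -24], "twist": [0, 0, 0], "grip": -1}, {"dp": [124, -88, -33], "twist": [0, 0, 0], "grip": -1}, {"dp": [155, -110, -41], "twist": [0, 0, 0], "grip": -1}])

```text
time_s: 2.37
position: [0.361, -0.4604, 0.2101]
ee_rot: [180.0, -0.0, 22.6]
ft_force: [1.0, -0.7, 0.1]
gripper_width: 0.998
finger_force: 0.0
```

Call:
send_rows(moves=[{"dp": [31, -22, -8], "twist": [0, 0, 0.046], "grip": -1}, {"dp": [62, -44, -16], "twist": [0, 0, 0.092], "grip": -1}, {"dp": [93, -66, -24], "twist": [0, 0, 0.137], "grip": -1}, {"dp": [124, -88, -33], "twist": [0, 0, 0.183], "grip": -1}, {"dp": [154, -111, -41], "twist": [0, 0, 0.229], "grip": -1}])

```text
time_s: 2.78
position: [0.4607, -0.2986, 0.2513]
ee_rot: [180.0, -0.0, 9.4]
ft_force: [1.2, -1.6, -0.1]
gripper_width: 1.0
finger_force: 0.0
```

```bash
cat > w.py <<'E'
from fit import *
import sys
p=optics.read_camera("wrist"); cv2.imwrite("pics/%s.png"%sys.argv[1],p["frame"])
s=robot.read_state();print(np.round(s["position"],4),s["ee_rot"],"cam",-np.array(p["R"]).T@np.array(p["t"]))
for q in sys.argv[2:]:
    for d in optics.silhouettes(p,q):
        if d["score"]<.3: continue
        y,x=np.nonzero(d["pixels"]); r=cv2.minAreaRect(np.c_[x,y].astype(np.float32))
        print(q,round(d["score"],2),len(x),np.round(r[0]),np.round(r[1]),"z0:",np.round(atz(p,*r[0],.03,True),3))
import pickle; pickle.dump(p,open(sys.argv[1]+".pkl","wb"))
E
python3 w.py w1 comb stand; python3 go.py .457 .16 .25 9.5
```

```text
[ 0.4654 -0.2917  0.2528] [-179.9660281    -0.21051149    9.54498795] cam [ 0.52845586 -0.2880511   0.46853486]
comb 0.83 2130 [215. 217.] [135.  18.] z0: [ 0.367 -0.257  0.03 ]
comb 0.69 223 [308.  60.] [ 4. 64.] z0: [ 0.627 -0.357  0.03 ]
comb 0.66 1015 [203.  70.] [ 12. 106.] z0: [ 0.586 -0.207  0.03 ]
stand 0.79 3146 [201.  77.] [52. 75.] z0: [ 0.575 -0.206  0.03 ]
stand 0.41 5885 [28. 57.] [ 56. 114.] z0: [0.596 0.133 0.03 ]
t 2.93 pos [ 0.4617 -0.2977  0.2513] rpy [ 1.7997e+02 -9.0000e-02  9.7700e+00] F [-1.  -2.  -0.5] w 94.2 ff 0.0
dp [  73.  -451.9    1.2] norm 458 twist [ 0.0004 -0.0015  0.0048] deg 0.3
```

Call:
send_rows(moves=[{"dp": [12, -30, 0], "twist": [0, 0, 0], "grip": -1}, {"dp": [24, -65, 0], "twist": [0, 0, 0], "grip": -1}, {"dp": [36, -100, 0], "twist": [0, 0, 0], "grip": -1}, {"dp": [43, -138, 0], "twist": [0, 0, 0], "grip": -1}, {"dp": [50, -175, 0], "twist": [0, 0, 0], "grip": -1}])

```text
time_s: 3.35
position: [0.4797, -0.1189, 0.2502]
ee_rot: [180.0, 0.0, 9.4]
ft_force: [1.3, 0.7, -0.6]
gripper_width: 0.999
finger_force: 0.0
```

Call:
send_rows(moves=[{"dp": [0, -38, 0], "twist": [0, 0, 0], "grip": -1}, {"dp": [0, -76, 0], "twist": [0, 0, 0], "grip": -1}, {"dp": [0, -110, 0], "twist": [0, 0, 0], "grip": -1}, {"dp": [0, -140, 0], "twist": [0, 0, 0], "grip": -1}, {"dp": [0, -150, 0], "twist": [0, 0, 0], "grip": -1}])

```text
time_s: 3.77
position: [0.4548, 0.0315, 0.2506]
ee_rot: [-180.0, -0.0, 9.7]
ft_force: [-0.8, 0.0, -0.8]
gripper_width: 1.001
finger_force: 0.0
```

Call:
send_rows(moves=[{"dp": [0, -2, 0], "twist": [0, 0, 0], "grip": -1}, {"dp": [0, -2, 0], "twist": [0, 0, 0], "grip": -1}, {"dp": [0, -2, 0], "twist": [0, 0, 0], "grip": -1}, {"dp": [0, -2, 0], "twist": [0, 0, 0], "grip": -1}, {"dp": [0, -2, 0], "twist": [0, 0, 0], "grip": -1}])

```text
time_s: 4.18
position: [0.4554, 0.0293, 0.2503]
ee_rot: [-180.0, 0.0, 9.4]
ft_force: [-0.1, -0.3, 0.6]
gripper_width: 0.999
finger_force: 0.0
```

```bash
python3 w.py w2 lid_tab box; python3 go.py .457 .16 .25 9.5
```

```text
[0.4554 0.0295 0.2504] [-1.79993594e+02  1.05293299e-02  9.40232198e+00] cam [0.5233669  0.03969659 0.46755685]
lid_tab 0.75 20846 [142.  78.] [157. 160.] z0: [0.558 0.214 0.03 ]
lid_tab 0.71 1068 [498. 190.] [46. 27.] z0: [ 0.492 -0.463  0.03 ]
box 0.69 21312 [144.  78.] [157. 163.] z0: [0.559 0.21  0.03 ]
t 4.33 pos [0.4553 0.03   0.2505] rpy [-179.99    0.      9.44] F [ 1.  -0.6  0.1] w 93.8 ff 0.0
dp [  23.  -128.     0.5] norm 130 twist [-0.0001  0.0001 -0.001 ] deg 0.1
```

View pics/w2.png

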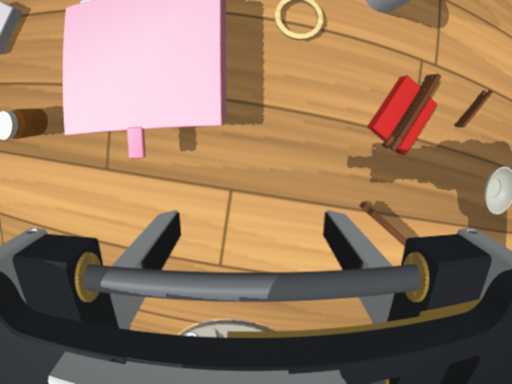

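The wrist view shows the lid front edge from (66,133) to (222,124) and the tab spanning (127–145,128–158). The stand is at (403,113) with the comb in it. I refine the box and comb poses with this view included.

```bash
cat > c.py <<'E'
from fit import *
import pickle
w=pickle.load(open("w2.pkl","rb"))
def pink(p):
    m=cv2.inRange(cv2.cvtColor(p["frame"],cv2.COLOR_BGR2HSV),(160,50,80),(179,190,255))
    k,l,s,c=cv2.connectedComponentsWithStats(m);i=1+np.argmax(s[1:,4]);return cv2.morphologyEx((l==i).astype(np.uint8),cv2.MORPH_CLOSE,np.ones((5,5))).astype(float)
for (u,v) in [(66,133),(222,124),(127,129),(145,128),(130,158),(144,157)]: print(u,v,atz(w,u,v,.083 if v!=158 else .085,True))
a=atz(w,66,133,.083,True);b=atz(w,222,124,.083,True);d=a-b;print("edge len",np.linalg.norm(d),"yaw",np.degrees(np.arctan2(-d[0],d[1])))
print("wrist only",fit([(w,pink(w),True)],BOX,(.584,.214,0,9.5),zfree=False))
P=[(q,pink(q),False) for q in (optics.read_camera("scene"),optics.read_camera("side"))]
print("all",fit(P+[(w,pink(w),True)],BOX,(.584,.214,0,9.5)))
t=fit(P+[(w,pink(w),True)],BOX,(.584,.214,0,9.5),zfree=False);print("all z0",t)
for n,(p,m,fi) in zip("abw",P+[(w,pink(w),True)]): print(n, [fit([(p,m,fi)],BOX,t[0].tolist()[:2]+[0,t[0][2]],zfree=False)])
W=[]
for n in ("w1","w2"):
    p=pickle.load(open(n+".pkl","rb"))
    c=p["frame"].astype(int); g=None
    m=cv2.inRange(cv2.cvtColor(p["frame"],cv2.COLOR_BGR2HSV),(0,60,20),(14,200,125))
    x0,x1,y0,y1=(180,226,10,140) if n=="w1" else (375,445,65,160)
    M=np.zeros_like(m);M[y0:y1,x0:x1]=m[y0:y1,x0:x1]
    cv2.imwrite(f"m{n}.png",M)
E
python3 c.py
```

```text
66 133 [0.46735423 0.30921974 0.083     ]
222 124 [0.50723191 0.07586763 0.083     ]
127 129 [0.48366782 0.20574455 0.083     ]
145 128 [0.48810208 0.17911347 0.083     ]
130 158 [0.44469686 0.19619888 0.085     ]
144 157 [0.44860883 0.17613433 0.083     ]
edge len 0.23673494295382846 yaw 9.697631158730134
wrist only (array([  0.90103704,   0.15177778, -31.42592593]), np.float64(1.0))
all (array([0.74568867, 0.11360732, 0.1878346 , 7.23013811]), np.float64(3.5962392198695956))
all z0 (array([  0.82187914,   0.17883415, -24.63015189]), np.float64(5.189640124145565))
a [(array([ 0.58519548,  0.21363819, 10.36777351]), np.float64(0.04301155914818557))]
b [(array([0.58421129, 0.21437335, 9.6690208 ]), np.float64(0.043380865377211225))]
w [(array([  0.84070213,   0.17759504, -26.67724307]), np.float64(0.9837067209775967))]
```

```bash
sed -i 's/cub(-.104,.096,-.12,.12,.075,.083),cub(-.144,-.104,-.012,.012,.075,.085)/cub(-.108,.092,-.12,.12,.075,.083),cub(-.148,-.108,-.012,.012,.075,.085)/' fit.py
cat > d.py <<'E'
from fit import *
import pickle
w=pickle.load(open("w2.pkl","rb"))
def pink(p):
    m=cv2.inRange(cv2.cvtColor(p["frame"],cv2.COLOR_BGR2HSV),(155,40,80),(179,190,255))
    k,l,s,c=cv2.connectedComponentsWithStats(m);i=1+np.argmax(s[1:,4]);print(s[i]);return cv2.morphologyEx((l==i).astype(np.uint8),cv2.MORPH_CLOSE,np.ones((5,5))).astype(float)
print(cv2.cvtColor(w["frame"],cv2.COLOR_BGR2HSV)[60,140], cv2.cvtColor(w["frame"],cv2.COLOR_BGR2HSV)[[30,110],[300,420]])
W=[(w,pink(w),True)]
P=[(q,pink(q),False) for q in (optics.read_camera("scene"),optics.read_camera("side"))]
g=(.588,.2145,0,9.7)
for n,v in dict(w=W,scene=P[:1],side=P[1:],all=W+P).items(): print(n,fit(v,BOX,g,zfree=False))
print(fit(W+P,BOX,g))
E
python3 d.py
```

```text
[165  35 254] [[ 16 136 200]
 [  9 163 114]]
[  63    0  163  158 8924]
[ 283  142  103   84 5556]
[ 213  212   86   80 5602]
w (array([0.72247656, 0.23708353, 9.07602264]), np.float64(0.3947881060490111))
scene (array([ 0.58409566,  0.21455697, 10.07791858]), np.float64(0.055327040486757934))
side (array([ 0.58567819,  0.21460788, 10.09686128]), np.float64(0.05538770132897216))
all (array([ 0.59127714,  0.21544583, 10.02281314]), np.float64(1.4948148303945235))
(array([ 5.90480362e-01,  2.15383531e-01, -1.15013381e-03,  1.00876646e+01]), np.float64(1.4928063946143064))
```

```bash
sed -i 's/(155,40,80)/(155,18,80)/' d.py
cat >> d.py <<'E'
B2=[BOX[0],cub(-.104,.096,-.12,.12,.075,.083),cub(-.144,-.104,-.012,.012,.075,.085)]
B3=[BOX[0],cub(-.108,.096,-.12,.12,.075,.083),cub(-.148,-.108,-.012,.012,.075,.085)]
for B in(B2,B3):
  for n,v in dict(w=W,scene=P[:1],side=P[1:],all=W+P).items(): print(n,fit(v,B,g,zfree=False))
E
python3 d.py
```

```text
[165  35 254] [[ 16 136 200]
 [  9 163 114]]
[   63     0   163   158 21285]
[ 283  142  103   84 5624]
[ 213  212   87   80 5619]
w (array([0.59270455, 0.21555457, 9.98752964]), np.float64(0.015533887668076429))
scene (array([ 0.58574536,  0.21467817, 11.30599787]), np.float64(0.05405306140834139))
side (array([ 0.58568505,  0.21445888, 10.08903878]), np.float64(0.05160519625256853))
all (array([ 0.58932163,  0.21497959, 10.48138196]), np.float64(0.1498054867363314))
(array([ 5.88864692e-01,  2.14942538e-01, -1.47404569e-03,  1.05332931e+01]), np.float64(0.14855303804138326))
w (array([0.58870055, 0.21488375, 9.88838446]), np.float64(0.014698520669765935))
scene (array([0.58424905, 0.21389776, 9.28286228]), np.float64(0.04155379769861646))
side (array([0.5846325, 0.2146079, 9.8920509]), np.float64(0.03863337164350642))
all (array([ 0.58649683,  0.2148631 , 10.25592606]), np.float64(0.11400831447491638))
w (array([0.59264041, 0.21555113, 9.85955615]), np.float64(0.016119693606746248))
scene (array([0.58351866, 0.21443067, 9.74094218]), np.float64(0.05290271613151357))
side (array([ 0.58566595,  0.21462039, 10.09325616]), np.float64(0.05236025493678822))
all (array([ 0.58840452,  0.21517212, 10.52178057]), np.float64(0.15364681144508235))
```

```bash
python3 go.py .4614 .1928 .14 10;python3 go.py .4614 .1928 .068 10
```

```text
t 4.63 pos [0.4552 0.0305 0.2505] rpy [-180.    -0.     9.5] F [ 0.2 -0.2  0.6] w 93.7 ff 0.0
dp [  32.9 -159.   110.5] norm 196 twist [-0.0001 -0.     -0.0088] deg 0.5
t 4.63 pos [0.4552 0.0305 0.2505] rpy [-180.    -0.     9.5] F [ 0.2 -0.2  0.6] w 93.7 ff 0.0
dp [  32.9 -159.   182.5] norm 244 twist [-0.0001 -0.     -0.0088] deg 0.5
```

Call:
send_rows(moves=[{"dp": [7, -35, 15], "twist": [0, 0, -0.009], "grip": -1}, {"dp": [14, -75, 35], "twist": [0, 0, -0.009], "grip": -1}, {"dp": [22, -112, 60], "twist": [0, 0, -0.009], "grip": -1}, {"dp": [30, -145, 85], "twist": [0, 0, -0.009], "grip": -1}, {"dp": [33, -159, 110], "twist": [0, 0, -0.009], "grip": -1}])

```text
time_s: 5.05
position: [0.4618, 0.1968, 0.1406]
ee_rot: [-179.9, -0.2, 10.1]
ft_force: [1.8, -0.3, -0.3]
gripper_width: 1.0
finger_force: 0.0
```

Call:
send_rows(moves=[{"dp": [0, 0, 10], "twist": [0, 0, 0], "grip": -1}, {"dp": [0, 0, 27], "twist": [0, 0, 0], "grip": -1}, {"dp": [0, 0, 45], "twist": [0, 0, 0], "grip": -1}, {"dp": [0, 0, 62], "twist": [0, 0, 0], "grip": -0.6}, {"dp": [0, 0, 72], "twist": [0, 0, 0], "grip": -0.2}])

```text
time_s: 5.47
position: [0.461, 0.1922, 0.067]
ee_rot: [180.0, 0.1, 10.0]
ft_force: [-0.0, -0.7, -0.8]
gripper_width: 0.895
finger_force: 0.0
```

```bash
python3 go.py .4614 .1928 .068 10;python3 - <<'E'
from h import *
p=optics.read_camera("wrist");cv2.imwrite("pics/w3.png",p["frame"][60:360,60:460])
E
```

```text
t 5.47 pos [0.461  0.1922 0.067 ] rpy [1.7998e+02 9.0000e-02 1.0000e+01] F [-0.  -0.7 -0.8] w 84.2 ff 0.0
dp [ 0.5 -0.5 -1. ] norm 1 twist [0.0003 0.0015 0.    ] deg 0.1
```

View pics/w3.png

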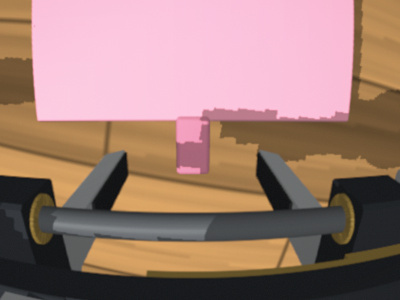

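The tab sits centred between the finger tips: crop columns 177–210, with the tips at 127 and 258. Closing on it.

Call:
send_rows(moves=[{"dp": [0, 0, 0], "twist": [0, 0, 0], "grip": 1}, {"dp": [0, 0, 0], "twist": [0, 0, 0], "grip": 1}, {"dp": [0, 0, 0], "twist": [0, 0, 0], "grip": 1}, {"dp": [0, 0, 0], "twist": [0, 0, 0], "grip": 1}, {"dp": [0, 0, 0], "twist": [0, 0, 0], "grip": 1}])

```text
time_s: 5.93
position: [0.4619, 0.1929, 0.0692]
ee_rot: [-180.0, -0.1, 10.0]
ft_force: [0.1, -0.5, 0.6]
gripper_width: 0.495
finger_force: 0.0
```

Call:
send_rows(moves=[{"dp": [0, 0, 0], "twist": [0, 0, 0], "grip": 1}, {"dp": [0, 0, 0], "twist": [0, 0, 0], "grip": 1}, {"dp": [0, 0, 0], "twist": [0, 0, 0], "grip": 1}, {"dp": [0, 0, 0], "twist": [0, 0, 0], "grip": 1}, {"dp": [0, 0, 0], "twist": [0, 0, 0], "grip": 1}])

```text
time_s: 6.35
position: [0.4615, 0.1928, 0.0685]
ee_rot: [-180.0, 0.0, 10.0]
ft_force: [-0.1, 0.5, 0.1]
gripper_width: 0.142
finger_force: 0.0
```

```bash
python3 go.py .4614 .1928 .068 10
python3 - <<'E'
import numpy as np
r=np.hypot(.223,.005);a0=np.arctan2(.005,.223)
for t in np.arange(0,1.66,.1).tolist()+[1.62]:
    print(round(t,2),np.round([1e3*(.223-r*np.cos(t+a0)),-1e3*(r*np.sin(t+a0)-.005)],1))
E
```

```text
t 6.35 pos [0.4615 0.1928 0.0685] rpy [-180.      0.     10.02] F [-0.1  0.5  0.1] w 13.3 ff 0.0
dp [-0.1  0.   0.5] norm 1 twist [-0.      0.      0.0003] deg 0.0
0.0 [ 0. -0.]
0.1 [  1.6 -22.2]
0.2 [  5.4 -44.2]
0.3 [ 11.4 -65.7]
0.4 [ 19.6 -86.4]
0.5 [  29.7 -106.3]
0.6 [  41.8 -125. ]
0.7 [  55.7 -142.5]
0.8 [  71.2 -158.5]
0.9 [  88.3 -172.8]
1.0 [ 106.7 -185.3]
1.1 [ 126.3 -196. ]
1.2 [ 146.9 -204.7]
1.3 [ 168.2 -211.2]
1.4 [ 190.  -215.6]
1.5 [ 212.2 -217.8]
1.6 [ 234.5 -217.8]
1.62 [ 239.  -217.5]
```

Run:
```python
from h import *
p=optics.read_camera("wrist");cv2.imwrite("pics/w4.png",cv2.resize(p["frame"][130:330,160:360],None,fx=2.5,fy=2.5))
s=robot.read_state();X=s["position"];print(X,s["gripper_width"]*94,s["finger_force"],"tcp px crop",(proj(p,X,True)-[160,130])*2.5)
c,q=np.cos(np.radians(10)),np.sin(np.radians(10))
for bx,z in((-.144,.085),(-.104,.085),(-.127,.08)): print(bx,(proj(p,[.5865+bx*c,.2148+bx*q,z],True)-[160,130])*2.5)
```

```text
[0.4614676  0.19283178 0.06848704] 9.42465593706687 0.0 tcp px crop [226.71329978 193.14991367]
-0.144 [226.82659889 265.58299431]
-0.104 [226.74625422 132.08710067]
-0.127 [226.84411544 205.22385064]
```

View pics/w4.png

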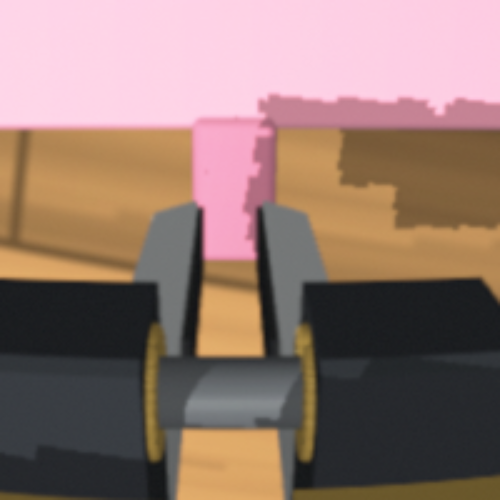

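The finger gap (crop 203–258) looks narrower than the tab (193–277) and no force shows. I let the fingers settle before deciding.

Call:
send_rows(moves=[{"dp": [0, 0, 0], "twist": [0, 0, 0], "grip": 1}, {"dp": [0, 0, 0], "twist": [0, 0, 0], "grip": 1}, {"dp": [0, 0, 0], "twist": [0, 0, 0], "grip": 1}, {"dp": [0, 0, 0], "twist": [0, 0, 0], "grip": 1}, {"dp": [0, 0, 0], "twist": [0, 0, 0], "grip": 1}])

```text
time_s: 6.82
position: [0.4615, 0.1928, 0.0685]
ee_rot: [-180.0, -0.0, 10.0]
ft_force: [0.3, -0.1, -0.2]
gripper_width: 0.008
finger_force: 0.0
```

Run:
```python
from h import *
a=cv2.imread("pics/w4.png")
p=optics.read_camera("side");q=optics.read_camera("wrist")
s=robot.read_state();X=s["position"];print(X,s["gripper_width"]*94,s["finger_force"],s["ft_force"])
for n in (p,): print(proj(n,X),proj(n,X+[0,0,.08]))
u,v=proj(p,X).astype(int)
A=cv2.resize(p["frame"][v-40:v+30,u-35:u+35],(560,560),interpolation=cv2.INTER_CUBIC)
cv2.imwrite("pics/s4.png",A);print(u-35,v-40)
print("tcp in crop",(proj(p,X)-[u-35,v-40])*8)
c,k=np.cos(np.radians(10)),np.sin(np.radians(10))
for bx,z in((-.144,.085),(-.144,.075),(-.104,.085)):print(bx,z,(proj(p,[.5865+bx*c,.2148+bx*k,z])-[u-35,v-40])*8)
```

```text
[0.46152235 0.19282905 0.06851643] 0.9543369439441228 0.0 [-1.04716719 -0.46305874  1.02715271]
[291.78154214 238.47392299] [293.62331362 216.69679027]
256 198
tcp in crop [286.25233709 323.79138392]
-0.144 0.085 [336.07707971 285.9363409 ]
-0.144 0.075 [334.06269799 307.09335537]
-0.104 0.085 [226.17303066 292.84375855]
```

View pics/s4.png

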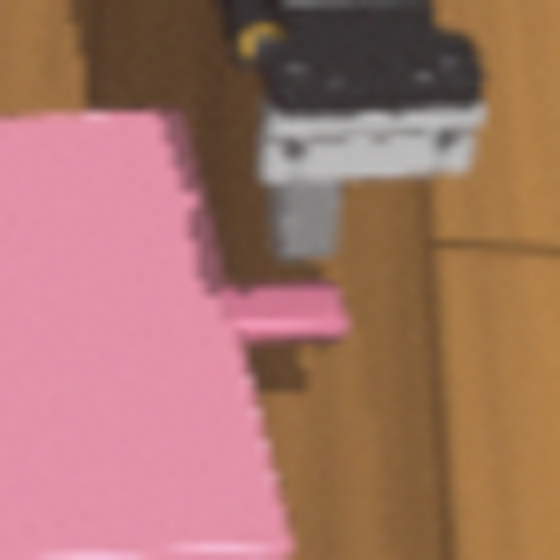

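The side view settles it: the finger tip (crop 305,257) hangs above the tab (230–350,285–340), about 30 mm higher than the TCP should be. I triangulate the real tip from all three cameras before acting.

Run:
```python
from h import *
import pickle
w,sc,si=[optics.read_camera(n) for n in("wrist","scene","side")]
s=robot.read_state();X=s["position"];print(X,s["ee_rot"],s["gripper_width"]); pickle.dump((w,sc,si,X),open("tip.pkl","wb"))
A=w["frame"][180:280,200:300]; u,v=proj(sc,X).astype(int);B=sc["frame"][v-30:v+20,u-25:u+25]
print("scene off",u-25,v-30,"tcp in crops",(proj(w,X,True)-[200,180])*4,400+(proj(sc,X)-[u-25,v-30])*8)
cv2.imwrite("pics/t5.png",np.hstack([cv2.resize(A,(400,400),interpolation=cv2.INTER_CUBIC),cv2.resize(B,(400,400),interpolation=cv2.INTER_CUBIC)]))
```

```text
[0.46151765 0.1928079  0.06851665] [-1.79999304e+02 -1.60384489e-03  1.00128447e+01] 0.009090361264706054
scene off 287 120 tcp in crops [202.90773361 108.9062596 ] [607.64244689 643.23162546]
```

View pics/t5.png

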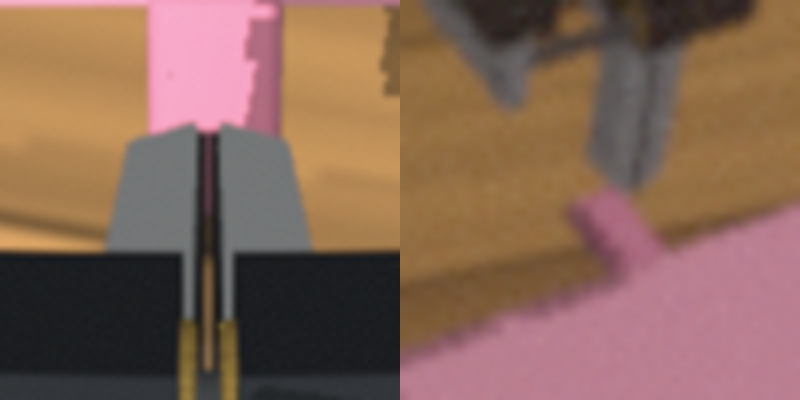

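Run:
```python
from h import *
import pickle
w,sc,si,X=pickle.load(open("tip.pkl","rb"))
r=[ray(w,252,211.3,True),ray(sc,315.7,143.7),ray(si,294.3,230)]
for k in ([0,1,2],[1,2],[0,1],[0,2]):
    T=tri([r[i] for i in k]); d=(T-X)*1e3;c,q=np.cos(np.radians(10)),np.sin(np.radians(10))
    print(k,np.round(T,4),"tool off x,y,z",np.round([d[0]*c+d[1]*q,d[0]*q-d[1]*c,-d[2]],1))
# tab tip corners triangulate scene/side
print(tri([ray(w,*(np.array([208,0])/4+[200,180]),True),ray(si,*(np.array([226,293])/8+[256,198]))]))
print("tab top end mid", tri([ray(sc,*(np.array([195,195])/8+[287,120])),ray(si,*(np.array([345,290])/8+[256,198]))]))
```

```text
[0, 1, 2] [0.463  0.1948 0.1002] tool off x,y,z [  1.8  -1.7 -31.7]
[1, 2] [0.4596 0.1966 0.1007] tool off x,y,z [ -1.2  -4.1 -32.1]
[0, 1] [0.4714 0.1936 0.1084] tool off x,y,z [  9.9   1.  -39.9]
[0, 2] [0.4617 0.1917 0.097 ] tool off x,y,z [ -0.    1.1 -28.5]
[0.48503331 0.19601807 0.08398608]
tab top end mid [0.44348701 0.19097438 0.08200972]
```

Real fingertips are about 31 mm behind the reported TCP along the tool (tip at z≈0.100 against a reported 0.0685), while the tab's measured height, 0.082–0.084, agrees with the text. From here I work with the measured tip offset: reopen, go down 31 mm, and close.

```bash
python3 - <<'E'
t=open("go.py").read()
t=t.replace("d=R0.inv()","T=np.array(a[:3])+.031*R1.apply([0,0,1]); print('real tip',np.round(s['position']-.031*R0.apply([0,0,1]),4))\nd=R0.inv()").replace("np.array(a[:3])-s","T-s")
open("go.py","w").write(t)
E
python3 go.py .4614 .1928 .068 10
```

```text
t 7.07 pos [0.4615 0.1928 0.0685] rpy [-180.     -0.     10.01] F [0.8 0.1 0.5] w 0.9 ff 0.0
real tip [0.4615 0.1928 0.0995]
dp [-0.1 -0.  31.5] norm 32 twist [-0.     -0.      0.0002] deg 0.0
```

Call:
send_rows(moves=[{"dp": [0, 0, 0], "twist": [0, 0, 0], "grip": 0}, {"dp": [0, 0, 0], "twist": [0, 0, 0], "grip": 0}, {"dp": [0, 0, 0], "twist": [0, 0, 0], "grip": 0}, {"dp": [0, 0, 0], "twist": [0, 0, 0], "grip": 0}, {"dp": [0, 0, 0], "twist": [0, 0, 0], "grip": 0}])

```text
time_s: 7.48
position: [0.4615, 0.1928, 0.0685]
ee_rot: [-180.0, -0.0, 10.0]
ft_force: [0.1, -0.0, 0.1]
gripper_width: 0.323
finger_force: 0.0
```

Call:
send_rows(moves=[{"dp": [0, 0, 0], "twist": [0, 0, 0], "grip": 0}, {"dp": [0, 0, 4], "twist": [0, 0, 0], "grip": 0}, {"dp": [0, 0, 12], "twist": [0, 0, 0], "grip": 0}, {"dp": [0, 0, 22], "twist": [0, 0, 0], "grip": 0}, {"dp": [0, 0, 31], "twist": [0, 0, 0], "grip": 0}])

```text
time_s: 7.9
position: [0.4613, 0.1926, 0.0362]
ee_rot: [180.0, 0.0, 10.0]
ft_force: [0.2, 0.1, -0.2]
gripper_width: 0.501
finger_force: 0.0
```

Call:
send_rows(moves=[{"dp": [0, 0, 0], "twist": [0, 0, 0], "grip": 1}, {"dp": [0, 0, 0], "twist": [0, 0, 0], "grip": 1}, {"dp": [0, 0, 0], "twist": [0, 0, 0], "grip": 1}, {"dp": [0, 0, 0], "twist": [0, 0, 0], "grip": 1}, {"dp": [0, 0, 0], "twist": [0, 0, 0], "grip": 1}])

```text
time_s: 8.32
position: [0.4618, 0.1918, 0.0377]
ee_rot: [179.9, -0.0, 10.0]
ft_force: [1.0, -6.8, -0.6]
gripper_width: 0.252
finger_force: 30.0
```

```bash
cat > arc.py <<'E'
import numpy as np,sys
r=np.hypot(.223,.005);a0=np.arctan2(.005,.223)
P=lambda t:np.array([-r*np.cos(t+a0),-r*np.sin(t+a0)])*1e3
T=[0]+np.linspace(.2,1.62,7).tolist()
T=[0,.2,.45,.7,.95,1.2,1.42,1.62]
for a,b in zip(T,T[1:]): print(a,b,[np.round(P(a+(b-a)*k/5)-P(a),1).tolist() for k in range(1,6)])
E
python3 arc.py
```

```text
0 0.2 [[0.4, -8.9], [1.1, -17.8], [2.2, -26.7], [3.6, -35.5], [5.4, -44.2]]
0.2 0.45 [[2.7, -10.8], [6.0, -21.5], [9.8, -32.0], [14.1, -42.2], [18.9, -52.3]]
0.45 0.7 [[5.3, -9.8], [11.1, -19.3], [17.4, -28.5], [24.1, -37.4], [31.3, -46.0]]
0.7 0.95 [[7.6, -8.2], [15.6, -16.0], [23.9, -23.4], [32.6, -30.3], [41.7, -36.8]]
0.95 1.2 [[9.4, -6.0], [19.0, -11.6], [29.0, -16.7], [39.1, -21.3], [49.5, -25.4]]
1.2 1.42 [[9.3, -3.1], [18.7, -5.9], [28.3, -8.2], [37.9, -10.1], [47.6, -11.6]]
1.42 1.62 [[8.9, -1.0], [17.8, -1.6], [26.7, -1.8], [35.6, -1.7], [44.5, -1.3]]
```

Call:
send_rows(moves=[{"dp": [0.4, 0, -9], "twist": [0, 0, 0], "grip": 1}, {"dp": [1, 0, -18], "twist": [0, 0, 0], "grip": 1}, {"dp": [2, 0, -27], "twist": [0, 0, 0], "grip": 1}, {"dp": [3.6, 0, -35.5], "twist": [0, 0, 0], "grip": 1}, {"dp": [5.4, 0, -44], "twist": [0, 0, 0], "grip": 1}])

```text
time_s: 8.73
position: [0.467, 0.1927, 0.0821]
ee_rot: [179.9, 0.0, 10.0]
ft_force: [2.0, -5.4, -3.3]
gripper_width: 0.25
finger_force: 30.0
```

Call:
send_rows(moves=[{"dp": [2.7, 0, -11], "twist": [0, 0, 0], "grip": 1}, {"dp": [6, 0, -21.5], "twist": [0, 0, 0], "grip": 1}, {"dp": [10, 0, -32], "twist": [0, 0, 0], "grip": 1}, {"dp": [14, 0, -42], "twist": [0, 0, 0], "grip": 1}, {"dp": [19, 0, -52.5], "twist": [0, 0, 0], "grip": 1}])

```text
time_s: 9.15
position: [0.4858, 0.196, 0.1348]
ee_rot: [179.9, 0.0, 10.0]
ft_force: [2.9, -5.2, -4.1]
gripper_width: 0.251
finger_force: 30.0
```

Call:
send_rows(moves=[{"dp": [5.3, 0, -10], "twist": [0, 0, 0], "grip": 1}, {"dp": [11, 0, -19], "twist": [0, 0, 0], "grip": 1}, {"dp": [17.4, 0, -28.5], "twist": [0, 0, 0], "grip": 1}, {"dp": [24, 0, -37.5], "twist": [0, 0, 0], "grip": 1}, {"dp": [31, 0, -46], "twist": [0, 0, 0], "grip": 1}])

```text
time_s: 9.57
position: [0.5165, 0.2013, 0.1808]
ee_rot: [179.9, -0.0, 10.0]
ft_force: [3.0, -4.4, -5.1]
gripper_width: 0.247
finger_force: 30.0
```

Good: small forces and the tab is held. Continuing the arc.

Call:
send_rows(moves=[{"dp": [7.6, 0, -8], "twist": [0, 0, 0], "grip": 1}, {"dp": [15.6, 0, -16], "twist": [0, 0, 0], "grip": 1}, {"dp": [24, 0, -23.5], "twist": [0, 0, 0], "grip": 1}, {"dp": [32.6, 0, -30], "twist": [0, 0, 0], "grip": 1}, {"dp": [41.7, 0, -37], "twist": [0, 0, 0], "grip": 1}])

```text
time_s: 9.98
position: [0.5574, 0.2085, 0.2175]
ee_rot: [179.9, 0.0, 10.0]
ft_force: [2.1, -4.7, -5.7]
gripper_width: 0.253
finger_force: 30.0
```

Call:
send_rows(moves=[{"dp": [9.4, 0, -6], "twist": [0, 0, 0], "grip": 1}, {"dp": [19, 0, -11.5], "twist": [0, 0, 0], "grip": 1}, {"dp": [29, 0, -16.5], "twist": [0, 0, 0], "grip": 1}, {"dp": [39, 0, -21], "twist": [0, 0, 0], "grip": 1}, {"dp": [49.5, 0, -25], "twist": [0, 0, 0], "grip": 1}])

```text
time_s: 10.4
position: [0.6062, 0.2171, 0.2429]
ee_rot: [179.9, 0.0, 10.0]
ft_force: [-1.5, -6.2, 2.5]
gripper_width: 0.245
finger_force: 30.0
```

Call:
send_rows(moves=[{"dp": [9.3, 0, -3], "twist": [0, 0, 0], "grip": 1}, {"dp": [18.7, 0, -6], "twist": [0, 0, 0], "grip": 1}, {"dp": [28, 0, -8], "twist": [0, 0, 0], "grip": 1}, {"dp": [38, 0, -10], "twist": [0, 0, 0], "grip": 1}, {"dp": [47.6, 0, -11.5], "twist": [0, 0, 0], "grip": 1}])

```text
time_s: 10.82
position: [0.6535, 0.2253, 0.2547]
ee_rot: [179.9, -0.0, 9.9]
ft_force: [-1.0, -6.7, 5.2]
gripper_width: 0.249
finger_force: 30.0
```

Call:
send_rows(moves=[{"dp": [8, 0, -1], "twist": [0, 0, 0], "grip": 1}, {"dp": [16, 0, -1.5], "twist": [0, 0, 0], "grip": 1}, {"dp": [24, 0, -2], "twist": [0, 0, 0], "grip": 1}, {"dp": [31, 0, -2], "twist": [0, 0, 0], "grip": 1}, {"dp": [37, 0, -2], "twist": [0, 0, 0], "grip": 1}])

```text
time_s: 11.23
position: [0.6902, 0.2318, 0.2568]
ee_rot: [179.9, -0.1, 9.9]
ft_force: [0.4, -6.6, 6.5]
gripper_width: 0.244
finger_force: 30.0
```

Run:
```python
from h import *
s=robot.read_state();c,q=np.cos(np.radians(10)),np.sin(np.radians(10))
g=s["position"]+[0,0,.043];d=g[:2]-[.5865,.2148];bx=d[0]*c+d[1]*q
print(s["position"],s["ft_force"],"bx",bx,"z",g[2],"theta est",np.pi/2+np.arctan2(bx-.096,g[2]-.075)-np.arctan2(.005,.223),np.hypot(bx-.096,g[2]-.075))
```

```text
[0.69017105 0.23175607 0.25679484] [ 0.4486913  -6.6030582   6.51832349] bx 0.10504044414854045 z 0.29979483768167 theta est 1.5885733202265575 0.22497655139754283
```

Call:
send_rows(moves=[{"dp": [2, 0, 0], "twist": [0, 0, 0], "grip": 1}, {"dp": [4, 0, 0], "twist": [0, 0, 0], "grip": 1}, {"dp": [6, 0, 0.1], "twist": [0, 0, 0], "grip": 1}, {"dp": [8, 0, 0.2], "twist": [0, 0, 0], "grip": 1}, {"dp": [10, 0, 0.3], "twist": [0, 0, 0], "grip": 1}])

```text
time_s: 11.65
position: [0.6996, 0.2334, 0.2564]
ee_rot: [179.9, -0.1, 9.9]
ft_force: [-0.3, -5.7, 4.9]
gripper_width: 0.242
finger_force: 30.0
```

Call:
send_rows(moves=[{"dp": [0, 0, 0], "twist": [0, 0, 0], "grip": 1}, {"dp": [0, 0, 0], "twist": [0, 0, 0], "grip": 1}, {"dp": [0, 0, 0], "twist": [0, 0, 0], "grip": 1}, {"dp": [0, 0, 0], "twist": [0, 0, 0], "grip": 1}, {"dp": [0, 0, 0], "twist": [0, 0, 0], "grip": 1}])

```text
time_s: 12.07
position: [0.6995, 0.2334, 0.2564]
ee_rot: [179.9, -0.1, 9.9]
ft_force: [-0.3, -5.2, 5.0]
gripper_width: 0.245
finger_force: 30.0
```

Call:
send_rows(moves=[{"dp": [-3, 0, 0], "twist": [0, 0, 0], "grip": 1}, {"dp": [-7, 0, 0], "twist": [0, 0, 0], "grip": 1}, {"dp": [-11, 0, -0.5], "twist": [0, 0, 0], "grip": 1}, {"dp": [-15, 0, -0.5], "twist": [0, 0, 0], "grip": 1}, {"dp": [-19, 0, -0.5], "twist": [0, 0, 0], "grip": 1}])

```text
time_s: 12.48
position: [0.6807, 0.2301, 0.2566]
ee_rot: [179.9, -0.1, 9.9]
ft_force: [0.8, -5.5, 1.8]
gripper_width: 0.242
finger_force: 30.0
```

Call:
send_rows(moves=[{"dp": [-2, 0, 0], "twist": [0, 0, 0], "grip": 1}, {"dp": [-4, 0, 0], "twist": [0, 0, 0], "grip": 1}, {"dp": [-6, 0, 0], "twist": [0, 0, 0], "grip": 1}, {"dp": [-8, 0, 0], "twist": [0, 0, 0], "grip": 1}, {"dp": [-9, 0, 0], "twist": [0, 0, 0], "grip": 1}])

```text
time_s: 12.9
position: [0.6738, 0.2288, 0.2566]
ee_rot: [180.0, -0.3, 9.9]
ft_force: [15.6, -0.8, -6.0]
gripper_width: 0.243
finger_force: 30.0
```

Resistance of 15.6 N at about 1.51 rad: the stay is carrying the lid. I relax the pull, release, and retreat upward.

Call:
send_rows(moves=[{"dp": [1.5, 0, 0], "twist": [0, 0, 0], "grip": 1}, {"dp": [1.5, 0, 0], "twist": [0, 0, 0], "grip": 0.3}, {"dp": [1.5, 0, 0], "twist": [0, 0, 0], "grip": 0}, {"dp": [1.5, 0, 0], "twist": [0, 0, 0], "grip": 0}, {"dp": [1.5, 0, 0], "twist": [0, 0, 0], "grip": 0}])

```text
time_s: 13.32
position: [0.6727, 0.2304, 0.256]
ee_rot: [-180.0, -0.0, 10.0]
ft_force: [0.5, 0.6, -1.1]
gripper_width: 0.482
finger_force: 0.0
```

Call:
send_rows(moves=[{"dp": [0, 0, -4], "twist": [0, 0, 0], "grip": 0}, {"dp": [0, 0, -15], "twist": [0, 0, 0], "grip": 0}, {"dp": [0, 0, -35], "twist": [0, 0, 0], "grip": 0}, {"dp": [0, 0, -60], "twist": [0, 0, 0], "grip": 0}, {"dp": [0, 0, -80], "twist": [0, 0, 0], "grip": 0}])

```text
time_s: 13.73
position: [0.673, 0.2303, 0.3385]
ee_rot: [-180.0, -0.1, 10.0]
ft_force: [0.5, 0.0, 0.9]
gripper_width: 0.5
finger_force: 0.0
```

```bash
python3 go.py .45 -.05 .30 -24
python3 - <<'E'
from h import *
si=optics.read_camera("side");c,q=np.cos(np.radians(10)),np.sin(np.radians(10))
W=lambda b:[.5865+b[0]*c-b[1]*q,.2148+b[0]*q+b[1]*c,b[2]]
u0,v0=120,90;A=cv2.resize(si["frame"][v0:v0+200,u0:u0+200],(600,600),interpolation=cv2.INTER_CUBIC)
for th,col in((1.5,(0,255,0)),(1.6,(0,255,255))):
    for y in(-.12,.12):
        x=[.096-np.cos(th)*.2,y,.075+np.sin(th)*.2]; k=(proj(si,W(x))-[u0,v0])*3
        h=(proj(si,W([.096,y,.075]))-[u0,v0])*3
        cv2.line(A,tuple(k.astype(int).tolist()),tuple(h.astype(int).tolist()),col,1)
k=(proj(si,W([-.006,.108,.069]))-[u0,v0])*3;cv2.circle(A,tuple(k.astype(int).tolist()),8,(255,255,0),1)
cv2.imwrite("pics/lid.png",A)
E
```

```text
t 13.73 pos [0.673  0.2303 0.3385] rpy [-1.7997e+02 -7.0000e-02  1.0020e+01] F [0.5 0.  0.9] w 47.0 ff 0.0
real tip [0.6729 0.2303 0.3695]
dp [-268.4  237.3   69. ] norm 365 twist [-0.0008 -0.001   0.5938] deg 34.0
```

View pics/lid.png

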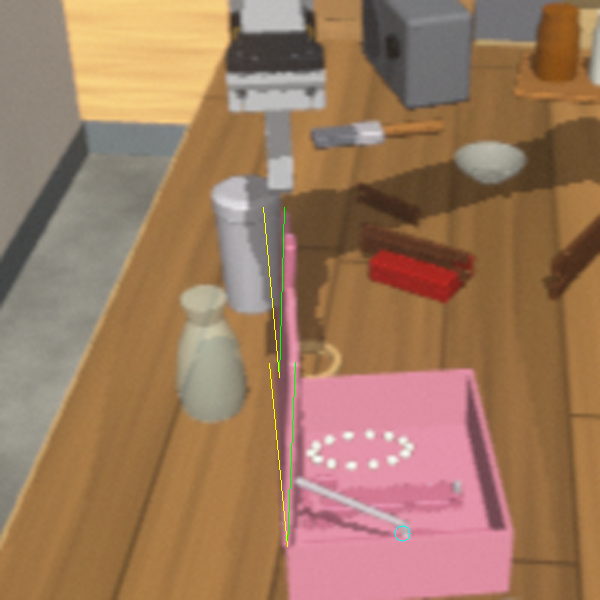

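The lid is standing on its stay: the rod's foot is at the predicted notch (crop 402,533) and the lid lies along the 1.50 line. Now to the comb.

```bash
python3 go.py .521 -.18 .25 -24
```

```text
t 13.78 pos [0.6739 0.231  0.3427] rpy [-179.91   -0.33   10.01] F [-0.6 -0.8  2.7] w 46.8 ff 0.0
real tip [0.6738 0.2309 0.3737]
dp [-222.8  378.3  121.8] norm 456 twist [-0.0033 -0.0052  0.5936] deg 34.0
```

Call:
send_rows(moves=[{"dp": [-15, 28, 0], "twist": [0, 0, 0], "grip": 0}, {"dp": [-33, 62, 0], "twist": [0, 0, 0], "grip": 0}, {"dp": [-52, 98, 0], "twist": [0, 0, 0], "grip": 0}, {"dp": [-72, 133, 0], "twist": [0, 0, 0], "grip": 0}, {"dp": [-92, 165, 0], "twist": [0, 0, 0], "grip": 0}])

```text
time_s: 14.2
position: [0.6103, 0.0497, 0.3366]
ee_rot: [180.0, -0.0, 10.0]
ft_force: [1.1, -0.2, -0.3]
gripper_width: 0.5
finger_force: 0.0
```

Call:
send_rows(moves=[{"dp": [-20, 33, 10], "twist": [0, 0, 0.119], "grip": 0}, {"dp": [-40, 65, 25], "twist": [0, 0, 0.237], "grip": 0}, {"dp": [-60, 97, 45], "twist": [0, 0, 0.356], "grip": 0}, {"dp": [-80, 128, 65], "twist": [0, 0, 0.475], "grip": 0}, {"dp": [-100, 160, 85], "twist": [0, 0, 0.593], "grip": 0}])

```text
time_s: 14.62
position: [0.5404, -0.1227, 0.2522]
ee_rot: [-180.0, -0.1, -24.3]
ft_force: [0.7, -0.6, -0.1]
gripper_width: 0.499
finger_force: 0.0
```

```bash
python3 go.py .521 -.18 .25 -24
```

```text
t 14.62 pos [ 0.5404 -0.1227  0.2522] rpy [-1.7997e+02 -9.0000e-02 -2.4300e+01] F [ 0.7 -0.6 -0.1] w 46.9 ff 0.0
real tip [ 0.5404 -0.1227  0.2832]
dp [ 5.8 60.2 33.2] norm 69 twist [-0.0004 -0.0016 -0.0052] deg 0.3
```

Call:
send_rows(moves=[{"dp": [2, 20, 11], "twist": [0, 0, 0], "grip": 0}, {"dp": [4, 40, 22], "twist": [0, 0, 0], "grip": 0}, {"dp": [6, 55, 30], "twist": [0, 0, 0], "grip": 0}, {"dp": [6, 60, 33], "twist": [0, 0, 0], "grip": 0}, {"dp": [6, 60, 33], "twist": [0, 0, 0], "grip": 0}])

```text
time_s: 15.03
position: [0.5219, -0.1794, 0.2189]
ee_rot: [180.0, 0.0, -24.1]
ft_force: [-0.6, 1.5, 0.1]
gripper_width: 0.503
finger_force: 0.0
```

```bash
cat > e.py <<'E'
from fit import *
p=optics.read_camera("wrist");cv2.imwrite("pics/w6.png",p["frame"])
s=robot.read_state();print(np.round(s["position"],4),s["ee_rot"])
for q in("comb","stand","comb_notch"):
    for d in optics.boxes_of(p,q): print(q,round(d["score"],2),np.round(d["xyz"],3),np.round(proj(p,d["xyz"],True)))
    for d in optics.silhouettes(p,q)[:2]:
        y,x=np.nonzero(d["pixels"]);r=cv2.minAreaRect(np.c_[x,y].astype(np.float32));print(q,len(x),np.round(r[0],1),np.round(r[1],1),r[2],x.min(),x.max(),y.min(),y.max())
        if q=="comb" and len(x)>600 and abs(x.mean()-252)<60: m=d["pixels"]
m=m.astype(float)
for z in (True,False): print(fit([(p,m,True)],[cub(-.075,.075,-.004,.004,.016,.04)],(.5835,-.2076,.016,-24),zfree=z))
# spine line at z=.056 by PCA
y,x=np.nonzero(m);W=np.array([atz(p,a,b,.056,True)[:2] for a,b in zip(x,y)])
c=W.mean(0);u,S,v=np.linalg.svd(W-c);t=(W-c)@v[0];print("pca",c,np.degrees(np.arctan2(v[0][1],v[0][0]))%180,t.min(),t.max(),((W-c)@v[1]).std())
E
python3 e.py
```

```text
[ 0.5225 -0.1783  0.2194] [-1.79977453e+02 -1.79611230e-02 -2.39816367e+01]
comb 0.72 [ 0.374 -0.255  0.023] [335. 233.]
comb 0.67 [ 0.627 -0.359  0.028] [338.  48.]
comb 0.56 [ 0.581 -0.207  0.052] [253. 119.]
comb 751 [251.  115.5] [115.   8.] 90.0 247 255 58 173
comb 960 [333.4 237. ] [121.1  18.1] 1.060911774635315 273 394 227 246
stand 0.63 [ 0.577 -0.203  0.03 ] [251. 123.]
stand 3962 [251.5 123. ] [80. 57.] 90.0 223 280 83 163
stand 446 [  6.4 155.5] [18.1 40.1] 38.65980911254883 0 25 143 176
comb_notch 0.79 [ 0.629 -0.353  0.028] [334.  48.]
comb_notch 0.72 [ 0.582 -0.205  0.055] [251. 119.]
comb_notch 0.66 [ 0.377 -0.252  0.025] [334. 232.]
comb_notch 1143 [333.7 238.2] [124.2  20. ] 2.752485513687134 272 396 226 248
comb_notch 821 [251.3 116. ] [  7.9 116. ] 1.3169124126434326 247 256 58 174
(array([ 5.85560108e-01, -2.07742758e-01,  1.62219212e-02, -2.48191466e+01]), np.float64(0.09271820579097151))
(array([  0.58552227,  -0.20771885, -24.81398589]), np.float64(0.09271820579097151))
pca [ 0.58591032 -0.20781115] 155.129396515763 -0.07411620252943679 0.07484318265280293 0.0024220148409302526
```

Run:
```python
from h import *
p=optics.read_camera("side")
for X in([.673,.2303,.3385],[.673,.2303,.3695],[.673,.2303,.40]): print((proj(p,X)-[120,90])*3)
# notch end: sample comb plane colours
hsv=cv2.cvtColor(p["frame"],cv2.COLOR_BGR2HSV)
a=np.radians(-24.85);d=np.array([np.cos(a),np.sin(a)])
for n in("side","scene"):
  p=optics.read_camera(n)
  for z in(.05,.043,.036,.030,.024):
    print(n,z,[tuple(int(v) for v in cv2.getRectSubPix(p["frame"],(1,1),tuple(proj(p,np.r_[np.array([.585,-.2078])+d*t,z]).tolist()))[0,0]) for t in(-.072,-.066,-.06,-.05,-.03,.05,.06,.066,.072)])
```

```text
[279.13240641 213.48879859]
[277.37844148 180.31307704]
[275.59065794 146.49768672]
side 0.05 [(38, 61, 100), (37, 60, 100), (40, 62, 98), (34, 57, 94), (41, 65, 102), (41, 64, 102), (41, 65, 102), (41, 67, 106), (51, 85, 125)]
side 0.043 [(33, 53, 91), (34, 53, 89), (34, 55, 90), (36, 55, 89), (36, 55, 89), (37, 56, 91), (36, 56, 90), (40, 58, 92), (48, 77, 114)]
side 0.036 [(27, 39, 103), (29, 41, 97), (30, 44, 97), (31, 50, 84), (35, 55, 88), (38, 57, 92), (35, 54, 87), (36, 57, 91), (45, 72, 108)]
side 0.03 [(34, 50, 105), (32, 48, 103), (33, 46, 101), (33, 51, 84), (31, 47, 80), (35, 51, 82), (35, 51, 82), (34, 50, 82), (42, 67, 101)]
side 0.024 [(39, 61, 99), (37, 56, 99), (35, 50, 115), (35, 48, 101), (32, 45, 116), (35, 50, 81), (35, 51, 82), (35, 50, 82), (40, 63, 98)]
scene 0.05 [(30, 55, 90), (32, 55, 89), (30, 52, 84), (29, 49, 80), (32, 50, 84), (35, 55, 88), (34, 54, 85), (30, 50, 82), (28, 40, 68)]
scene 0.043 [(33, 56, 88), (31, 51, 83), (30, 49, 79), (28, 47, 76), (27, 45, 76), (32, 48, 81), (27, 46, 77), (22, 41, 67), (21, 39, 62)]
scene 0.036 [(34, 55, 85), (28, 46, 76), (28, 47, 77), (28, 45, 71), (23, 41, 69), (26, 42, 70), (27, 44, 69), (23, 40, 63), (26, 38, 62)]
scene 0.03 [(30, 49, 81), (27, 49, 80), (25, 43, 73), (26, 40, 69), (25, 41, 68), (25, 37, 62), (23, 41, 64), (26, 41, 65), (24, 38, 60)]
scene 0.024 [(25, 49, 83), (28, 46, 81), (19, 39, 71), (21, 35, 69), (22, 38, 67), (16, 35, 63), (25, 40, 67), (27, 41, 64), (26, 40, 63)]
```

Comb pose: centre (0.5857, −0.2078), yaw −24.85°, toothed edge z=0.016, length 149 mm. The notch is at the end near the robot, where red shows through at mid-height. Descend to real tip z=0.037.

```bash
python3 go.py .5857 -.2078 .09 -24.85
```

```text
t 15.53 pos [ 0.5225 -0.1783  0.2189] rpy [-1.7999e+02 -1.0000e-02 -2.3940e+01] F [-0.2  0.8  0.2] w 47.4 ff 0.0
real tip [ 0.5225 -0.1783  0.2499]
dp [ 69.7   1.3 160. ] norm 175 twist [-0.0002 -0.0002  0.0159] deg 0.9
```

Call:
send_rows(moves=[{"dp": [20, 0.4, 25], "twist": [0, 0, 0.016], "grip": 0}, {"dp": [42, 0.8, 60], "twist": [0, 0, 0.016], "grip": 0}, {"dp": [60, 1.2, 98], "twist": [0, 0, 0.016], "grip": 0}, {"dp": [69.7, 1.3, 135], "twist": [0, 0, 0.016], "grip": 0}, {"dp": [69.7, 1.3, 160], "twist": [0, 0, 0.016], "grip": 0}])

```text
time_s: 15.95
position: [0.5856, -0.2083, 0.0551]
ee_rot: [180.0, 0.1, -24.9]
ft_force: [-0.6, -0.4, -0.1]
gripper_width: 0.496
finger_force: 0.0
```

Call:
send_rows(moves=[{"dp": [0, 0, 12], "twist": [0, 0, 0], "grip": 0}, {"dp": [0, 0, 27], "twist": [0, 0, 0], "grip": 0}, {"dp": [0, 0, 41], "twist": [0, 0, 0], "grip": 0}, {"dp": [0, 0, 50], "twist": [0, 0, 0], "grip": 0}, {"dp": [0, 0, 53], "twist": [0, 0, 0], "grip": 0}])

```text
time_s: 16.37
position: [0.5851, -0.2079, 0.0052]
ee_rot: [180.0, 0.0, -24.9]
ft_force: [-0.4, -0.1, 0.1]
gripper_width: 0.5
finger_force: 0.0
```

```bash
python3 go.py .5857 -.2078 .037 -24.85
```

```text
t 16.37 pos [ 0.5851 -0.2079  0.0052] rpy [ 1.800e+02  5.000e-02 -2.487e+01] F [-0.4 -0.1  0.1] w 47.0 ff 0.0
real tip [ 0.5851 -0.2079  0.0362]
dp [ 0.6 -0.3 -0.8] norm 1 twist [ 0.0001  0.0008 -0.0003] deg 0.1
```

Call:
send_rows(moves=[{"dp": [0, 0, 0], "twist": [0, 0, 0], "grip": 1}, {"dp": [0, 0, 0], "twist": [0, 0, 0], "grip": 1}, {"dp": [0, 0, 0], "twist": [0, 0, 0], "grip": 1}, {"dp": [0, 0, 0], "twist": [0, 0, 0], "grip": 1}, {"dp": [0, 0, 0], "twist": [0, 0, 0], "grip": 1}])

```text
time_s: 16.78
position: [0.5858, -0.2082, 0.0065]
ee_rot: [-180.0, -0.0, -24.9]
ft_force: [-0.4, -0.2, -0.6]
gripper_width: 0.18
finger_force: 0.0
```

Call:
send_rows(moves=[{"dp": [0, 0, 0], "twist": [0, 0, 0], "grip": 1}, {"dp": [0, 0, 0], "twist": [0, 0, 0], "grip": 1}, {"dp": [0, 0, 0], "twist": [0, 0, 0], "grip": 1}, {"dp": [0, 0, 0], "twist": [0, 0, 0], "grip": 1}, {"dp": [0, 0, 0], "twist": [0, 0, 0], "grip": 1}])

```text
time_s: 17.2
position: [0.5856, -0.2082, 0.0061]
ee_rot: [-180.0, -0.0, -24.9]
ft_force: [-1.2, -0.0, 5.7]
gripper_width: 0.083
finger_force: 30.0
```

Call:
send_rows(moves=[{"dp": [0, 0, -3], "twist": [0, 0, 0], "grip": 1}, {"dp": [0, 0, -9], "twist": [0, 0, 0], "grip": 1}, {"dp": [0, 0, -17], "twist": [0, 0, 0], "grip": 1}, {"dp": [0, 0, -27], "twist": [0, 0, 0], "grip": 1}, {"dp": [0, 0, -40], "twist": [0, 0, 0], "grip": 1}])

```text
time_s: 17.62
position: [0.5852, -0.208, 0.0466]
ee_rot: [-180.0, 0.0, -24.9]
ft_force: [-0.8, -0.1, -0.7]
gripper_width: 0.08
finger_force: 30.0
```

Call:
send_rows(moves=[{"dp": [0, 0, -15], "twist": [0, 0, 0], "grip": 1}, {"dp": [0, 0, -30], "twist": [0, 0, 0], "grip": 1}, {"dp": [0, 0, -45], "twist": [0, 0, 0], "grip": 1}, {"dp": [0, 0, -55], "twist": [0, 0, 0], "grip": 1}, {"dp": [0, 0, -60], "twist": [0, 0, 0], "grip": 1}])

```text
time_s: 18.03
position: [0.5863, -0.2083, 0.1082]
ee_rot: [-180.0, -0.1, -24.9]
ft_force: [0.2, -0.5, -1.0]
gripper_width: 0.083
finger_force: 30.0
```

```bash
python3 go.py .50 -.02 .14 5 0; for s in 30 -30; do python3 go.py .50 -.02 .14 5 $s|tail -1; done
python3 - <<'E'
from h import *
R=Ro.from_euler('z',5,degrees=True)*Ro.from_euler('x',180,degrees=True)
for s in(30,-30): print(s,"tool z",(R*Ro.from_euler('x',s,degrees=True)).apply([0,0,1]))
E
```

```text
t 18.03 pos [ 0.5863 -0.2083  0.1082] rpy [-1.7998e+02 -1.5000e-01 -2.4880e+01] F [ 0.2 -0.5 -1. ] w 7.8 ff 30.0
real tip [ 0.5862 -0.2083  0.1392]
dp [-157.5 -134.6   -1.1] norm 207 twist [ 3.000e-04 -2.600e-03 -5.216e-01] deg 29.9
dp [-165.2 -148.    -5.3] norm 222 twist [ 0.5119 -0.1391 -0.5088] deg 42.1
dp [-149.8 -121.1   -5.2] norm 193 twist [-0.5113  0.134  -0.5102] deg 42.1
30 tool z [-0.04357787  0.49809735 -0.8660254 ]
-30 tool z [ 0.04357787 -0.49809735 -0.8660254 ]
```

Call:
send_rows(moves=[{"dp": [-30, -26, 0], "twist": [0, 0, -0.1], "grip": 1}, {"dp": [-62, -53, 0], "twist": [0, 0, -0.21], "grip": 1}, {"dp": [-94, -80, 0], "twist": [0, 0, -0.31], "grip": 1}, {"dp": [-127, -108, 0], "twist": [0, 0, -0.42], "grip": 1}, {"dp": [-157, -134, 0], "twist": [0, 0, -0.52], "grip": 1}])

```text
time_s: 18.45
position: [0.498, -0.0192, 0.1059]
ee_rot: [180.0, 0.0, 5.2]
ft_force: [1.0, 0.3, -0.7]
gripper_width: 0.083
finger_force: 30.0
```

```bash
python3 go.py .50 -.01 .14 5 30;python3 go.py .50 -.01 .06 5 30
```

```text
t 18.45 pos [ 0.498  -0.0192  0.1059] rpy [1.7998e+02 1.0000e-02 5.2100e+00] F [ 1.   0.3 -0.7] w 7.8 ff 30.0
real tip [ 0.498  -0.0192  0.1369]
dp [  2.8 -24.5  -7.3] norm 26 twist [0.5239 0.0011 0.0036] deg 30.0
t 18.45 pos [ 0.498  -0.0192  0.1059] rpy [1.7998e+02 1.0000e-02 5.2100e+00] F [ 1.   0.3 -0.7] w 7.8 ff 30.0
real tip [ 0.498  -0.0192  0.1369]
dp [  2.9 -24.5  72.7] norm 77 twist [0.5239 0.0011 0.0036] deg 30.0
```

Call:
send_rows(moves=[{"dp": [1, -5, 5], "twist": [0.105, 0, 0], "grip": 1}, {"dp": [1.5, -10, 20], "twist": [0.21, 0, 0], "grip": 1}, {"dp": [2, -15, 38], "twist": [0.315, 0, 0], "grip": 1}, {"dp": [2.5, -20, 57], "twist": [0.42, 0, 0.003], "grip": 1}, {"dp": [3, -24.5, 72.5], "twist": [0.524, 0, 0.003], "grip": 1}])

```text
time_s: 18.87
position: [0.5011, 0.0041, 0.0334]
ee_rot: [-149.7, -0.1, 4.7]
ft_force: [0.5, -0.6, -0.9]
gripper_width: 0.081
finger_force: 30.0
```

```bash
python3 go.py .50 -.01 .025 5 30;python3 go.py .50 -.01 .020 5 30|tail -1
```

```text
t 18.87 pos [0.5011 0.0041 0.0334] rpy [-1.4975e+02 -1.2000e-01  4.7000e+00] F [ 0.5 -0.6 -0.9] w 7.6 ff 30.0
real tip [ 0.5023 -0.0114  0.0602]
dp [-2.4 16.4 31.2] norm 35 twist [-0.0044 -0.0044 -0.0034] deg 0.4
dp [-2.4 19.  35.5] norm 40 twist [-0.0044 -0.0044 -0.0034] deg 0.4
```

Call:
send_rows(moves=[{"dp": [0, 4, 7], "twist": [0, 0, 0], "grip": 1}, {"dp": [0, 8, 14], "twist": [0, 0, 0], "grip": 1}, {"dp": [0, 12, 21], "twist": [0, 0, 0], "grip": 1}, {"dp": [0, 15, 26], "twist": [0, 0, 0], "grip": 1}, {"dp": [0, 16.5, 29], "twist": [0, 0, 0], "grip": 1}])

```text
time_s: 19.28
position: [0.5004, 0.0053, 0.0001]
ee_rot: [-150.1, -0.0, 4.9]
ft_force: [0.5, -0.2, -0.8]
gripper_width: 0.084
finger_force: 30.0
```

Call:
send_rows(moves=[{"dp": [0, 0.5, 0.9], "twist": [0, 0, 0], "grip": 1}, {"dp": [0, 1, 1.7], "twist": [0, 0, 0], "grip": 1}, {"dp": [0, 1.5, 2.6], "twist": [0, 0, 0], "grip": 1}, {"dp": [0, 1.5, 2.6], "twist": [0, 0, 0], "grip": 1}, {"dp": [0, 1.5, 2.6], "twist": [0, 0, 0], "grip": 1}])

```text
time_s: 19.7
position: [0.5004, 0.0044, -0.0028]
ee_rot: [-150.0, 0.0, 4.8]
ft_force: [-0.2, 0.3, 0.0]
gripper_width: 0.079
finger_force: 30.0
```

Call:
send_rows(moves=[{"dp": [0, 0.5, 0.9], "twist": [0, 0, 0], "grip": 1}, {"dp": [0, 1, 1.7], "twist": [0, 0, 0], "grip": 1}, {"dp": [0, 1.2, 2.2], "twist": [0, 0, 0], "grip": 1}, {"dp": [0, 1.2, 2.2], "twist": [0, 0, 0], "grip": 1}, {"dp": [0, 1.2, 2.2], "twist": [0, 0, 0], "grip": 1}])

```text
time_s: 20.12
position: [0.5002, 0.0044, -0.0056]
ee_rot: [-150.0, 0.1, 4.7]
ft_force: [0.1, 0.1, -0.5]
gripper_width: 0.083
finger_force: 30.0
```

Call:
send_rows(moves=[{"dp": [0, 0.5, 0.9], "twist": [0, 0, 0], "grip": 1}, {"dp": [0, 0.7, 1.3], "twist": [0, 0, 0], "grip": 1}, {"dp": [0, 0.7, 1.3], "twist": [0, 0, 0], "grip": 1}, {"dp": [0, 0.7, 1.3], "twist": [0, 0, 0], "grip": 1}, {"dp": [0, 0.7, 1.3], "twist": [0, 0, 0], "grip": 1}])

```text
time_s: 20.53
position: [0.5003, 0.0044, -0.0068]
ee_rot: [-150.0, 0.0, 4.7]
ft_force: [-0.5, -1.1, 5.6]
gripper_width: 0.079
finger_force: 30.0
```

Call:
send_rows(moves=[{"dp": [0, 0, 0], "twist": [0, 0, 0], "grip": 0.55}, {"dp": [0, 0, 0], "twist": [0, 0, 0], "grip": 0.55}, {"dp": [0, 0, 0], "twist": [0, 0, 0], "grip": 0.55}, {"dp": [0, 0, -3], "twist": [0, 0, 0], "grip": 0.55}, {"dp": [0, 0, -6], "twist": [0, 0, 0], "grip": 0.55}])

```text
time_s: 20.95
position: [0.5004, 0.0015, -0.0017]
ee_rot: [-150.0, 0.1, 4.8]
ft_force: [-0.4, -1.3, -0.7]
gripper_width: 0.224
finger_force: 0.1
```

Call:
send_rows(moves=[{"dp": [0, 0, -5], "twist": [0, 0, 0], "grip": 0.55}, {"dp": [0, 0, -11], "twist": [0, 0, 0], "grip": 0.55}, {"dp": [0, 0, -18], "twist": [0, 0, 0], "grip": 0.5}, {"dp": [0, 0, -28], "twist": [0, 0, 0], "grip": 0.3}, {"dp": [0, 0, -45], "twist": [0, 0, 0], "grip": 0.1}])

```text
time_s: 21.37
position: [0.5017, -0.0208, 0.0375]
ee_rot: [-149.9, 0.1, 4.8]
ft_force: [-0.5, -0.4, 0.3]
gripper_width: 0.359
finger_force: 0.0
```

```bash
python3 go.py .43 -.02 .25 5 0
cat > cl.py <<'E'
from fit import *
for n in("scene","side","wrist"):
    p=optics.read_camera(n);print(n)
    for d in optics.silhouettes(p,"comb"):
        y,x=np.nonzero(d["pixels"]);W=np.array([atz(p,a,b,.008,n=="wrist")[:2] for a,b in zip(x,y)])
        r=cv2.minAreaRect((W*1e3).astype(np.float32));print(round(d["score"],2),len(x),np.round(W.mean(0),4),"rect",np.round(r[0],1),np.round(r[1],1),round(r[2],1))
E
python3 cl.py
```

```text
t 21.37 pos [ 0.5017 -0.0208  0.0375] rpy [-1.4993e+02  1.1000e-01  4.7900e+00] F [-0.5 -0.4  0.3] w 33.8 ff 0.0
real tip [ 0.5031 -0.0363  0.0643]
dp [ -71.8  -96.7 -153.5] norm 195 twist [-0.5249  0.0008 -0.0041] deg 30.1
scene
0.72 770 [ 0.3423 -0.2621] rect [ 340.5 -262. ] [217.2  59.7] 61.6
0.68 454 [ 0.5131 -0.0242] rect [505.9 -24.9] [152.1  41.4] 4.5
0.45 202 [ 0.6267 -0.3611] rect [ 625.3 -359.9] [ 18.5 115.3] 54.0
side
0.8 237 [ 0.4947 -0.0215] rect [500.4 -18.2] [140.7  39.2] 4.6
0.64 313 [ 0.3582 -0.2851] rect [ 356.5 -287.4] [273.6  42.3] 64.2
0.57 135 [ 0.6287 -0.3658] rect [ 629.7 -365.6] [ 43.4 125.6] 50.2
wrist
0.72 6159 [ 0.5117 -0.025 ] rect [502.1 -25.4] [149.8  42.8] 4.1
```

The comb lies flat: all views agree on 150×41 mm at about (0.503,−0.024), yaw 4.5°. Straighten up above it and measure.

Call:
send_rows(moves=[{"dp": [-10, -8, -30], "twist": [0, 0, 0], "grip": -0.4}, {"dp": [-22, -25, -55], "twist": [-0.12, 0, 0], "grip": -0.4}, {"dp": [-35, -45, -85], "twist": [-0.24, 0, 0], "grip": -0.4}, {"dp": [-48, -65, -110], "twist": [-0.36, 0, 0], "grip": -0.4}, {"dp": [-57, -80, -130], "twist": [-0.48, 0, 0], "grip": -0.4}])

```text
time_s: 22.08
position: [0.445, -0.0221, 0.1921]
ee_rot: [-176.0, -0.1, 4.6]
ft_force: [2.0, -0.5, -0.5]
gripper_width: 0.696
finger_force: 0.0
```

Call:
send_rows(moves=[{"dp": [0, 0, 0], "twist": [-0.0449, 0, 0], "grip": -0.4}, {"dp": [0, 0, 0], "twist": [-0.0449, 0, 0], "grip": -0.4}, {"dp": [0, 0, 0], "twist": [-0.0449, 0, 0], "grip": -0.4}, {"dp": [0, 0, 0], "twist": [-0.0449, 0, 0], "grip": -0.4}, {"dp": [0, 0, 0], "twist": [-0.0449, 0, 0], "grip": -0.4}])

```text
time_s: 22.5
position: [0.4448, -0.0223, 0.1884]
ee_rot: [-178.2, 0.2, 4.7]
ft_force: [0.6, 0.2, -0.5]
gripper_width: 0.699
finger_force: 0.0
```

```bash
cat > cw.py <<'E'
from fit import *
p=optics.read_camera("wrist");s=robot.read_state();print(np.round(s["position"],4),s["ee_rot"])
cv2.imwrite("pics/w7.png",p["frame"])
for d in optics.silhouettes(p,"comb"):
    y,x=np.nonzero(d["pixels"])
    if len(x)<1500: continue
    r=cv2.minAreaRect(np.array([1e3*atz(p,a,b,.008,True)[:2] for a,b in zip(x,y)],np.float32));print(len(x),np.round(r[0],1),np.round(r[1],1),round(r[2],1))
    m=d["pixels"].astype(float);o=fit([(p,m,True)],[cub(-.075,.075,-.02,.02,0,.008)],(r[0][0]/1e3,r[0][1]/1e3,0,4.5),zfree=False);print(o)
    q=o[0];g=cv2.cvtColor(p["frame"],cv2.COLOR_BGR2GRAY);a=np.radians(q[2])
    for k in (-.073,-.068,-.060,-.048,.048,.06,.068,.073):
        print(k,[int(g[tuple(np.round(proj(p,[q[0]+k*np.cos(a)-l*np.sin(a),q[1]+k*np.sin(a)+l*np.cos(a),.008],True)).astype(int)[::-1])]) for l in np.arange(-.018,.019,.003)])
E
python3 cw.py
```

```text
[ 0.4449 -0.0223  0.1885] [-178.17615055    0.1990263     4.6390567 ]
2602 [502.4 -24.9] [149.2  40.1] 4.5
(array([ 0.50251859, -0.02489007,  4.46564039]), np.float64(0.3006797184669409))
-0.073 [99, 107, 99, 99, 137, 165, 165, 143, 108, 105, 107, 101, 110]
-0.068 [101, 107, 100, 99, 134, 164, 162, 106, 88, 105, 106, 103, 109]
-0.06 [101, 109, 103, 103, 139, 164, 152, 105, 88, 105, 107, 101, 107]
-0.048 [92, 95, 100, 109, 109, 103, 101, 100, 100, 100, 99, 99, 106]
0.048 [86, 99, 105, 108, 111, 102, 113, 109, 110, 114, 113, 115, 114]
0.06 [88, 100, 106, 108, 111, 108, 107, 143, 145, 145, 144, 145, 143]
0.068 [89, 99, 106, 109, 111, 108, 101, 100, 101, 100, 99, 99, 97]
0.073 [118, 104, 107, 109, 109, 106, 100, 100, 98, 99, 102, 103, 101]
```

```bash
python3 go.py .4826 -.0265 .04 4.47; python3 go.py .4826 -.0265 .006 4.47|tail -1
```

```text
t 22.6 pos [ 0.445  -0.0222  0.1886] rpy [-178.19    0.18    4.65] F [-0.7 -0.4  0.6] w 66.0 ff 0.0
real tip [ 0.4452 -0.0232  0.2196]
dp [ 37.7  12.9 179.2] norm 184 twist [-0.0315  0.0033  0.0031] deg 1.8
dp [ 37.8  14.  213.2] norm 217 twist [-0.0315  0.0033  0.0031] deg 1.8
```

Call:
send_rows(moves=[{"dp": [8, 3, 33], "twist": [-0.0315, 0.003, 0.003], "grip": -0.4}, {"dp": [17, 6, 72], "twist": [-0.0315, 0.003, 0.003], "grip": -0.4}, {"dp": [26, 9, 112], "twist": [-0.0315, 0.003, 0.003], "grip": -0.4}, {"dp": [35, 12, 150], "twist": [-0.0315, 0.003, 0.003], "grip": -0.4}, {"dp": [37.7, 13, 179], "twist": [-0.0315, 0.003, 0.003], "grip": -0.4}])

```text
time_s: 23.02
position: [0.4829, -0.0265, 0.0069]
ee_rot: [180.0, 0.0, 4.5]
ft_force: [0.3, -0.3, -0.7]
gripper_width: 0.699
finger_force: 0.0
```

Call:
send_rows(moves=[{"dp": [0, 0, 10], "twist": [0, 0, 0], "grip": -0.4}, {"dp": [0, 0, 20], "twist": [0, 0, 0], "grip": -0.4}, {"dp": [0, 0, 28], "twist": [0, 0, 0], "grip": -0.4}, {"dp": [0, 0, 32], "twist": [0, 0, 0], "grip": -0.4}, {"dp": [0, 0, 34], "twist": [0, 0, 0], "grip": -0.4}])

```text
time_s: 23.43
position: [0.4839, -0.0262, -0.0231]
ee_rot: [179.9, -0.2, 4.6]
ft_force: [-0.1, -0.6, 0.4]
gripper_width: 0.696
finger_force: 0.0
```

Call:
send_rows(moves=[{"dp": [0, 0, 1], "twist": [0, 0, 0], "grip": -0.4}, {"dp": [0, 0, 2], "twist": [0, 0, 0], "grip": -0.4}, {"dp": [0, 0, 3], "twist": [0, 0, 0], "grip": -0.4}, {"dp": [0, 0, 3], "twist": [0, 0, 0], "grip": -0.4}, {"dp": [0, 0, 3], "twist": [0, 0, 0], "grip": -0.4}])

```text
time_s: 23.85
position: [0.4836, -0.0261, -0.0263]
ee_rot: [179.9, -0.1, 4.6]
ft_force: [0.0, 0.2, 0.0]
gripper_width: 0.697
finger_force: 0.0
```

```bash
python3 go.py .4826 -.0265 .003 4.47
```

```text
t 23.85 pos [ 0.4836 -0.0261 -0.0263] rpy [ 1.7989e+02 -1.4000e-01  4.5800e+00] F [0.  0.2 0. ] w 65.5 ff 0.0
real tip [ 0.4836 -0.026   0.0047]
dp [-1.1  0.3  1.7] norm 2 twist [ 0.0018 -0.0025  0.0019] deg 0.2
```

Call:
send_rows(moves=[{"dp": [0, 0, 1], "twist": [0, 0, 0], "grip": -0.4}, {"dp": [0, 0, 2], "twist": [0, 0, 0], "grip": -0.4}, {"dp": [0, 0, 3], "twist": [0, 0, 0], "grip": -0.4}, {"dp": [0, 0, 3], "twist": [0, 0, 0], "grip": -0.4}, {"dp": [0, 0, 3], "twist": [0, 0, 0], "grip": -0.4}])

```text
time_s: 24.27
position: [0.4834, -0.026, -0.0297]
ee_rot: [179.9, -0.1, 4.6]
ft_force: [-0.5, -0.1, -0.4]
gripper_width: 0.706
finger_force: 0.0
```

```bash
python3 go.py .4826 -.0265 .003 4.47; python3 -c "
from cell import robot;print(robot.read_state()['joint_pos'])"
```

```text
t 24.27 pos [ 0.4834 -0.026  -0.0297] rpy [ 1.7991e+02 -1.0000e-01  4.5800e+00] F [-0.5 -0.1 -0.4] w 66.3 ff 0.0
real tip [ 0.4833 -0.026   0.0013]
dp [-0.8  0.4 -1.7] norm 2 twist [ 0.0016 -0.0018  0.002 ] deg 0.2
[  16.89550089   25.30422138  -25.48439418  123.70200943   19.08203773
   34.58091192 -107.7124371 ]
```

Call:
send_rows(moves=[{"dp": [0, 0, 0.7], "twist": [0, 0, 0], "grip": -0.4}, {"dp": [0, 0, 1.4], "twist": [0, 0, 0], "grip": -0.4}, {"dp": [0, 0, 2], "twist": [0, 0, 0], "grip": -0.4}, {"dp": [0, 0, 2], "twist": [0, 0, 0], "grip": -0.4}, {"dp": [0, 0, 2], "twist": [0, 0, 0], "grip": -0.4}])

```text
time_s: 24.68
position: [0.4834, -0.026, -0.0316]
ee_rot: [179.9, -0.1, 4.6]
ft_force: [-0.1, 0.3, -0.1]
gripper_width: 0.699
finger_force: 0.0
```

Call:
send_rows(moves=[{"dp": [0, 0, 0.7], "twist": [0, 0, 0], "grip": -0.4}, {"dp": [0, 0, 1.4], "twist": [0, 0, 0], "grip": -0.4}, {"dp": [0, 0, 2], "twist": [0, 0, 0], "grip": -0.4}, {"dp": [0, 0, 2], "twist": [0, 0, 0], "grip": -0.4}, {"dp": [0, 0, 2], "twist": [0, 0, 0], "grip": -0.4}])

```text
time_s: 25.1
position: [0.4834, -0.026, -0.0336]
ee_rot: [179.9, -0.1, 4.6]
ft_force: [-0.0, 0.7, 0.3]
gripper_width: 0.696
finger_force: 0.0
```

Call:
send_rows(moves=[{"dp": [0, 0, 0.7], "twist": [0, 0, 0], "grip": -0.4}, {"dp": [0, 0, 1.4], "twist": [0, 0, 0], "grip": -0.4}, {"dp": [0, 0, 1.4], "twist": [0, 0, 0], "grip": -0.4}, {"dp": [0, 0, 1.4], "twist": [0, 0, 0], "grip": 0.3}, {"dp": [0, 0, 1.4], "twist": [0, 0, 0], "grip": 1}])

```text
time_s: 25.52
position: [0.4835, -0.026, -0.035]
ee_rot: [179.9, -0.1, 4.6]
ft_force: [-0.1, -0.4, -0.0]
gripper_width: 0.594
finger_force: 0.0
```

Call:
send_rows(moves=[{"dp": [0, 0, 0], "twist": [0, 0, 0], "grip": 1}, {"dp": [0, 0, 0], "twist": [0, 0, 0], "grip": 1}, {"dp": [0, 0, 0], "twist": [0, 0, 0], "grip": 1}, {"dp": [0, 0, 0], "twist": [0, 0, 0], "grip": 1}, {"dp": [0, 0, 0], "twist": [0, 0, 0], "grip": 1}])

```text
time_s: 25.93
position: [0.4835, -0.026, -0.035]
ee_rot: [179.9, -0.1, 4.6]
ft_force: [-0.3, 0.0, 1.1]
gripper_width: 0.415
finger_force: 30.0
```

Gripped at 39 mm across the width. Lift, and move beside the box to measure the holder pin from two wrist positions.

Call:
send_rows(moves=[{"dp": [0, 0, -5], "twist": [0, 0, 0], "grip": 1}, {"dp": [0, 0, -20], "twist": [0, 0, 0], "grip": 1}, {"dp": [0, 0, -50], "twist": [0, 0, 0], "grip": 1}, {"dp": [0, 0, -85], "twist": [0, 0, 0], "grip": 1}, {"dp": [0, 0, -125], "twist": [0, 0, 0], "grip": 1}])

```text
time_s: 26.35
position: [0.4819, -0.0254, 0.0908]
ee_rot: [180.0, 0.0, 4.6]
ft_force: [0.7, -1.0, -0.5]
gripper_width: 0.421
finger_force: 30.0
```

```bash
python3 go.py .555 .085 .20 10
```

```text
t 26.35 pos [ 0.4819 -0.0254  0.0908] rpy [1.7996e+02 3.0000e-02 4.6200e+00] F [ 0.7 -1.  -0.5] w 39.6 ff 30.0
real tip [ 0.4819 -0.0254  0.1218]
dp [  81.7 -104.1  -78.3] norm 154 twist [ 0.0006  0.0005 -0.0938] deg 5.4
```

Call:
send_rows(moves=[{"dp": [12, -15, -20], "twist": [0, 0, -0.02], "grip": 1}, {"dp": [30, -38, -45], "twist": [0, 0, -0.04], "grip": 1}, {"dp": [50, -64, -65], "twist": [0, 0, -0.06], "grip": 1}, {"dp": [70, -90, -78], "twist": [0, 0, -0.08], "grip": 1}, {"dp": [82, -104, -78], "twist": [0, 0, -0.094], "grip": 1}])

```text
time_s: 26.77
position: [0.5589, 0.0882, 0.1717]
ee_rot: [179.9, -0.4, 10.1]
ft_force: [-1.1, -0.5, -1.4]
gripper_width: 0.418
finger_force: 30.0
```

Call:
send_rows(moves=[{"dp": [0, 0, 0], "twist": [0, 0, 0], "grip": 1}, {"dp": [0, 0, 0], "twist": [0, 0, 0], "grip": 1}, {"dp": [0, 0, 0], "twist": [0, 0, 0], "grip": 1}, {"dp": [0, 0, 0], "twist": [0, 0, 0], "grip": 1}, {"dp": [0, 0, 0], "twist": [0, 0, 0], "grip": 1}])

```text
time_s: 27.18
position: [0.556, 0.0834, 0.1679]
ee_rot: [179.9, -0.1, 9.9]
ft_force: [0.3, -0.9, -1.2]
gripper_width: 0.418
finger_force: 30.0
```

```bash
cat > pin.py <<'E'
from fit import *
import sys,pickle
n=sys.argv[1];p=optics.read_camera("wrist");s=robot.read_state();print(np.round(s["position"],4),s["ee_rot"])
pickle.dump(p,open(n+".pkl","wb"))
c,q=np.cos(np.radians(10)),np.sin(np.radians(10))
W=lambda b:[.5870+b[0]*c-b[1]*q,.2148+b[0]*q+b[1]*c,b[2]]
print("pin exp px",proj(p,W([-.069,0,.029]),True),proj(p,W([-.069,0,.017]),True))
A=p["frame"].copy()
for b in([-.069,0,.029],[-.072,-.014,.017],[-.072,.014,.017],[.064,-.014,.017],[-.1,-.12,.075],[-.1,.12,.075]):
    k=proj(p,W(b),True);cv2.circle(A,tuple(np.round(k).astype(int).tolist()),4,(0,255,0),1)
k=proj(p,W([-.05,0,.02]),True).astype(int)
cv2.imwrite(f"pics/{n}.png",cv2.resize(A,(800,600),interpolation=cv2.INTER_CUBIC))
for qy in("holder_pin","comb","comb_notch"):
    for d in optics.boxes_of(p,qy)[:3]: print(qy,round(d["score"],2),np.round(d["xyz"],4),np.round(proj(p,d["xyz"],True)))
E
python3 pin.py p1
```

```text
[0.5561 0.0835 0.1679] [ 1.79871191e+02 -8.13263435e-02  9.90041305e+00]
pin exp px [153.74543459 185.73482972] [156.55185117 183.62796195]
holder_pin 0.92 [0.6325 0.2212 0.0231] [152.  95.]
comb 0.82 [0.589  0.0858 0.2069] [256. 175.]
comb 0.7 [ 0.3901 -0.2262  0.0521] [424. 311.]
comb_notch 0.92 [ 0.6101 -0.3341  0.0108] [498. 185.]
comb_notch 0.88 [0.5885 0.0896 0.2109] [250. 176.]
comb_notch 0.78 [ 0.3896 -0.2239  0.055 ] [424. 313.]
```

View pics/p1.png

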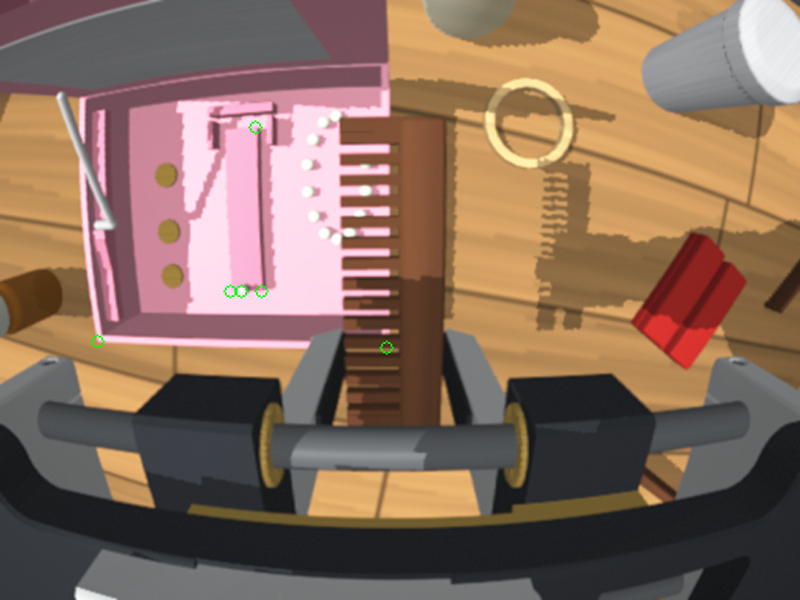

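The overlay circles sit on the bed front (242,291), the pin (243,288) and the box corner (98,341) to within about 1.5 mm. The comb is held straight, with its notch end towards the robot. Moving over the holder.

```bash
sed -i 's/\.031/.035/g' go.py; python3 go.py .5646 .2094 .10 10
```

```text
t 27.38 pos [0.5564 0.084  0.168 ] rpy [ 1.7988e+02 -1.0000e-01  9.9400e+00] F [ 0.2  1.  -0.3] w 39.6 ff 30.0
real tip [0.5563 0.0841 0.203 ]
dp [  29.5 -122.3  102.8] norm 162 twist [ 0.002  -0.0018 -0.0011] deg 0.2
```

Call:
send_rows(moves=[{"dp": [7, -28, 5], "twist": [0, 0, 0], "grip": 1}, {"dp": [15, -60, 20], "twist": [0, 0, 0], "grip": 1}, {"dp": [23, -92, 45], "twist": [0, 0, 0], "grip": 1}, {"dp": [29, -118, 75], "twist": [0, 0, 0], "grip": 1}, {"dp": [29.5, -122, 103], "twist": [0.002, -0.002, -0.001], "grip": 1}])

```text
time_s: 27.8
position: [0.564, 0.2154, 0.0641]
ee_rot: [-179.8, -0.1, 10.3]
ft_force: [-0.7, 0.5, -1.0]
gripper_width: 0.421
finger_force: 30.0
```

Call:
send_rows(moves=[{"dp": [0, 0, 0], "twist": [0, 0, 0], "grip": 1}, {"dp": [0, 0, 6], "twist": [0, 0, 0], "grip": 1}, {"dp": [0, 0, 18], "twist": [0, 0, 0], "grip": 1}, {"dp": [0, 0, 30], "twist": [0, 0, 0], "grip": 1}, {"dp": [0, 0, 40], "twist": [0, 0, 0], "grip": 1}])

```text
time_s: 28.22
position: [0.5653, 0.2085, 0.0246]
ee_rot: [180.0, -0.1, 9.9]
ft_force: [-0.7, 0.2, -0.5]
gripper_width: 0.422
finger_force: 30.0
```

```bash
python3 go.py .5646 .2094 .035 10
cat > chk.py <<'E'
from fit import *
p=optics.read_camera("wrist");cv2.imwrite("pics/chk.png",p["frame"])
s=robot.read_state();R=Ro.from_euler('xyz',s["ee_rot"],degrees=True)
# pink gap either side of the comb in the image: rows along the comb
hsv=cv2.cvtColor(p["frame"],cv2.COLOR_BGR2HSV);D=(cv2.inRange(hsv,(0,60,15),(16,255,140))>0)
for d in optics.boxes_of(p,"holder_pin")[:2]: print(d["score"],d["xyz"],proj(p,d["xyz"],True))
c,q=np.cos(np.radians(10)),np.sin(np.radians(10))
W=lambda b:[.5887+b[0]*c-b[1]*q,.2137+b[0]*q+b[1]*c,b[2]]
zt=s["position"][2]+.035+.008
for nm,b in dict(notchbottom=[0,0],).items(): pass
for t in(-.075,0.094): 
    X=s["position"]+R.apply([t if t>0 else -.056,0,0]);X[2]=zt;print("comb end exp px",t,proj(p,X,True))
for b in([.06,.023,.023],[.06,-.023,.023],[.075,0,.03],[-.069,0,.029]):print("exp",b,proj(p,W(b),True))
E
python3 chk.py
```

```text
t 28.22 pos [0.5653 0.2085 0.0246] rpy [ 1.7998e+02 -6.0000e-02  9.9400e+00] F [-0.7  0.2 -0.5] w 39.7 ff 30.0
real tip [0.5653 0.2085 0.0596]
dp [-0.6 -1.  24.6] norm 25 twist [ 0.0003 -0.001  -0.0011] deg 0.1
0.74 [0.639, 0.227, 0.0344] [242.65328491 106.04742777]
comb end exp px -0.075 [250.80587337 300.63818273]
comb end exp px 0.094 [250.57359242  75.71455459]
exp [0.06, 0.023, 0.023] [217.58555721  95.93882407]
exp [0.06, -0.023, 0.023] [280.67061227  95.76472185]
exp [0.075, 0, 0.03] [248.99116353  74.02993109]
exp [-0.069, 0, 0.029] [249.51342432 262.14904074]
```

Call:
send_rows(moves=[{"dp": [-0.5, -0.8, 6], "twist": [0, 0, 0], "grip": 1}, {"dp": [-0.5, -0.8, 14], "twist": [0, 0, 0], "grip": 1}, {"dp": [-0.5, -0.8, 22], "twist": [0, 0, 0], "grip": 1}, {"dp": [-0.5, -0.8, 26], "twist": [0, 0, 0], "grip": 1}, {"dp": [-0.5, -0.8, 27], "twist": [0, 0, 0], "grip": 1}])

```text
time_s: 28.73
position: [0.5635, 0.2101, -0.0032]
ee_rot: [180.0, 0.1, 10.0]
ft_force: [-0.4, 0.2, -0.3]
gripper_width: 0.421
finger_force: 30.0
```

```bash
python3 go.py .5646 .2094 .031 10
python3 - <<'E'
from fit import *
p=optics.read_camera("wrist")
g=p["frame"][:,:,1].astype(int)
for r in(80,84,88,92,96,100,104,108): print(r,g[r,205:297:2].tolist())
for r in range(60,84,2): print(r,g[r,235:270:5].tolist())
E
```

```text
t 28.73 pos [ 0.5635  0.2101 -0.0032] rpy [1.800e+02 8.000e-02 1.003e+01] F [-0.4  0.2 -0.3] w 39.6 ff 30.0
real tip [0.5635 0.2101 0.0318]
dp [1.  0.9 0.8] norm 2 twist [0.     0.0014 0.0006] deg 0.1
80 [223, 225, 174, 118, 124, 120, 86, 82, 84, 83, 84, 84, 82, 83, 82, 83, 83, 82, 84, 83, 83, 84, 85, 83, 83, 84, 88, 92, 93, 92, 92, 90, 90, 88, 86, 85, 83, 80, 81, 71, 135, 119, 98, 138, 150, 165]
84 [224, 225, 163, 118, 125, 120, 84, 83, 83, 83, 83, 78, 77, 76, 75, 76, 76, 76, 76, 78, 78, 77, 78, 77, 79, 83, 88, 93, 93, 93, 92, 89, 90, 89, 86, 85, 83, 81, 81, 71, 101, 78, 87, 121, 122, 119]
88 [224, 225, 159, 120, 124, 118, 83, 84, 83, 83, 83, 84, 84, 82, 83, 82, 82, 82, 83, 84, 85, 84, 83, 83, 84, 84, 88, 93, 93, 92, 91, 89, 90, 88, 86, 84, 84, 81, 81, 72, 88, 78, 88, 121, 123, 120]
92 [224, 225, 158, 119, 124, 119, 73, 61, 71, 71, 71, 71, 74, 90, 111, 114, 114, 87, 82, 85, 85, 85, 86, 86, 86, 78, 88, 93, 92, 92, 92, 90, 88, 87, 85, 84, 83, 81, 80, 73, 84, 79, 87, 122, 123, 117]
96 [224, 225, 159, 118, 124, 132, 81, 102, 146, 146, 147, 146, 146, 156, 184, 185, 185, 184, 185, 179, 18
[... 445 characters left out ...]
, 90, 88, 85, 83, 84, 82, 81, 71, 76, 78, 85, 123, 120, 115]
108 [225, 225, 210, 190, 184, 164, 83, 100, 151, 150, 150, 150, 150, 158, 187, 190, 189, 190, 189, 186, 186, 186, 183, 169, 171, 103, 87, 90, 91, 91, 92, 90, 88, 87, 85, 84, 82, 81, 81, 72, 75, 72, 86, 122, 120, 115]
60 [187, 187, 187, 187, 187, 187, 186]
62 [186, 187, 186, 186, 185, 184, 185]
64 [186, 187, 185, 186, 186, 185, 185]
66 [188, 186, 186, 185, 186, 186, 183]
68 [178, 178, 176, 176, 176, 176, 177]
70 [89, 87, 86, 87, 87, 87, 88]
72 [72, 72, 72, 83, 73, 71, 72]
74 [98, 98, 99, 120, 112, 116, 110]
76 [83, 83, 84, 83, 83, 84, 84]
78 [82, 83, 83, 84, 84, 93, 90]
80 [83, 83, 83, 84, 84, 92, 92]
82 [82, 84, 83, 83, 83, 93, 92]
```

Run:
```python
from fit import *
import pickle
p=pickle.load(open("p1.pkl","rb"))
c,q=np.cos(np.radians(10)),np.sin(np.radians(10))
W=lambda b:[.5887+b[0]*c-b[1]*q,.2149+b[0]*q+b[1]*c,b[2]]
ys=np.arange(-.034,.0341,.002)
print("y mm",(ys*1e3).astype(int).tolist())
for z,xs in((.017,(-.05,-.02,.01,.03)),(.023,(.052,.056,.060,.064)),(.029,(-.077,-.073,-.069,-.065,-.061))):
    for x in xs:
        print(z,x,[int(cv2.getRectSubPix(p["frame"][:,:,1],(1,1),tuple(proj(p,W([x,y,z]),True).tolist()))[0,0]) for y in ys])
p=optics.read_camera("wrist")
print("now"); 
for x in(.052,.058,.062):
    print(x,[int(cv2.getRectSubPix(p["frame"][:,:,1],(1,1),tuple(proj(p,W([x,y,.023]),True).tolist()))[0,0]) for y in ys])
print(p["frame"][96,285:320,1].tolist(),p["frame"][96,195:220,1].tolist())
```

```text
y mm [-34, -32, -30, -27, -25, -23, -21, -19, -17, -15, -13, -11, -9, -7, -5, -3, -1, 0, 2, 4, 6, 8, 10, 12, 14, 16, 18, 20, 22, 24, 26, 28, 30, 32, 34]
0.017 -0.05 [220, 219, 220, 221, 191, 141, 139, 136, 102, 98, 164, 180, 180, 181, 181, 182, 183, 183, 183, 184, 184, 185, 186, 198, 221, 223, 223, 222, 223, 223, 223, 223, 223, 223, 224]
0.017 -0.02 [221, 221, 222, 220, 174, 140, 140, 136, 95, 94, 159, 182, 183, 183, 184, 184, 184, 186, 185, 186, 187, 186, 187, 207, 223, 224, 224, 224, 225, 225, 225, 225, 226, 225, 225]
0.017 0.01 [223, 223, 223, 208, 153, 140, 142, 137, 93, 98, 167, 184, 185, 185, 186, 186, 187, 187, 186, 186, 187, 187, 190, 209, 225, 225, 225, 226, 226, 227, 225, 187, 142, 137, 141]
0.017 0.03 [222, 223, 222, 206, 165, 142, 143, 138, 96, 88, 163, 187, 186, 186, 186, 186, 187, 188, 188, 188, 188, 188, 189, 200, 223, 206, 154, 138, 138, 140, 188, 225, 227, 226, 226]
0.023 0.052 [117, 72, 94, 166, 187, 159, 141, 104, 87, 164, 188, 186, 187, 187, 187, 188, 188, 189, 188, 189, 190, 188, 164, 140, 132, 90, 65, 73, 128, 180, 199, 222, 225, 226, 225]
0.023 0.056 [118, 72, 
[... 1552 characters left out ...]
, 83, 84, 82, 81, 81, 82, 83, 82, 82, 82, 144, 188, 181, 224, 225, 225, 225]
0.058 [148, 148, 138, 122, 121, 71, 76, 81, 82, 85, 86, 89, 92, 93, 93, 85, 118, 120, 120, 121, 123, 169, 182, 151, 129, 128, 130, 79, 117, 123, 153, 224, 224, 224, 225]
0.062 [148, 148, 127, 123, 120, 71, 82, 79, 82, 84, 87, 90, 91, 92, 93, 87, 84, 83, 85, 83, 83, 83, 83, 83, 84, 84, 85, 83, 109, 123, 151, 225, 223, 224, 224]
[79, 106, 81, 69, 85, 108, 122, 123, 122, 121, 117, 118, 136, 147, 149, 147, 147, 146, 147, 147, 147, 147, 147, 146, 147, 146, 146, 145, 151, 180, 215, 222, 221, 221, 221] [225, 225, 225, 225, 225, 224, 224, 224, 224, 224, 224, 225, 225, 217, 174, 126, 118, 122, 123, 127, 137, 123, 91, 72, 92]
```

Holder cross-check in two wrist views: the bed and cheek centre is within about 0.7 mm of the comb's line, and along the length it is within 2 mm. Shift 0.8 mm and lower, watching the force.

Call:
send_rows(moves=[{"dp": [0, 0.8, 1], "twist": [0, 0, 0], "grip": 1}, {"dp": [0, 0.8, 3.5], "twist": [0, 0, 0], "grip": 1}, {"dp": [0, 0.8, 6], "twist": [0, 0, 0], "grip": 1}, {"dp": [0, 0.8, 8], "twist": [0, 0, 0], "grip": 1}, {"dp": [0, 0.8, 9], "twist": [0, 0, 0], "grip": 1}])

```text
time_s: 29.25
position: [0.564, 0.2094, -0.0115]
ee_rot: [-180.0, 0.0, 10.0]
ft_force: [0.2, -0.0, -0.5]
gripper_width: 0.424
finger_force: 30.0
```

Call:
send_rows(moves=[{"dp": [0, 0, 1], "twist": [0, 0, 0], "grip": 1}, {"dp": [0, 0, 2], "twist": [0, 0, 0], "grip": 1}, {"dp": [0, 0, 3], "twist": [0, 0, 0], "grip": 1}, {"dp": [0, 0, 4], "twist": [0, 0, 0], "grip": 1}, {"dp": [0, 0, 4], "twist": [0, 0, 0], "grip": 1}])

```text
time_s: 29.67
position: [0.5641, 0.2095, -0.0153]
ee_rot: [-180.0, 0.0, 10.0]
ft_force: [-0.0, 0.1, -1.1]
gripper_width: 0.417
finger_force: 30.0
```

Call:
send_rows(moves=[{"dp": [0, 0, 0.7], "twist": [0, 0, 0], "grip": 1}, {"dp": [0, 0, 1.4], "twist": [0, 0, 0], "grip": 1}, {"dp": [0, 0, 2], "twist": [0, 0, 0], "grip": 1}, {"dp": [0, 0, 2.3], "twist": [0, 0, 0], "grip": 1}, {"dp": [0, 0, 2.3], "twist": [0, 0, 0], "grip": 1}])

```text
time_s: 30.08
position: [0.5641, 0.2095, -0.0175]
ee_rot: [-180.0, 0.0, 10.0]
ft_force: [-0.1, 0.1, -0.9]
gripper_width: 0.416
finger_force: 30.0
```

Call:
send_rows(moves=[{"dp": [0, 0, 0.5], "twist": [0, 0, 0], "grip": 1}, {"dp": [0, 0, 0.8], "twist": [0, 0, 0], "grip": 1}, {"dp": [0, 0, 0.8], "twist": [0, 0, 0], "grip": 1}, {"dp": [0, 0, 0.8], "twist": [0, 0, 0], "grip": 1}, {"dp": [0, 0, 0.8], "twist": [0, 0, 0], "grip": 1}])

```text
time_s: 30.5
position: [0.5642, 0.2095, -0.0179]
ee_rot: [180.0, -0.0, 10.0]
ft_force: [-2.0, -0.6, 5.3]
gripper_width: 0.419
finger_force: 30.0
```

Contact exactly at the seated height (reported z −0.018). Release and rise.

Call:
send_rows(moves=[{"dp": [0, 0, 0], "twist": [0, 0, 0], "grip": 0}, {"dp": [0, 0, 0], "twist": [0, 0, 0], "grip": -0.3}, {"dp": [0, 0, 0], "twist": [0, 0, 0], "grip": -0.3}, {"dp": [0, 0, 0], "twist": [0, 0, 0], "grip": -0.3}, {"dp": [0, 0, 0], "twist": [0, 0, 0], "grip": -0.3}])

```text
time_s: 30.92
position: [0.5641, 0.2095, -0.0183]
ee_rot: [-180.0, 0.0, 10.0]
ft_force: [-0.1, 0.4, -0.3]
gripper_width: 0.648
finger_force: 0.0
```

Call:
send_rows(moves=[{"dp": [0, 0, -3], "twist": [0, 0, 0], "grip": -0.3}, {"dp": [0, 0, -15], "twist": [0, 0, 0], "grip": -0.3}, {"dp": [0, 0, -40], "twist": [0, 0, 0], "grip": -0.3}, {"dp": [0, 0, -75], "twist": [0, 0, 0], "grip": -0.3}, {"dp": [-20, 0, -110], "twist": [0, 0, 0], "grip": -0.3}])

```text
time_s: 31.33
position: [0.546, 0.2064, 0.0935]
ee_rot: [-179.9, -0.0, 10.0]
ft_force: [-0.5, -0.9, 0.8]
gripper_width: 0.649
finger_force: 0.0
```

Call:
send_rows(moves=[{"dp": [-10, 25, -20], "twist": [0, 0, 0], "grip": -0.3}, {"dp": [-20, 55, -50], "twist": [0, 0, 0], "grip": -0.3}, {"dp": [-20, 80, -75], "twist": [0, 0, 0], "grip": -0.3}, {"dp": [-20, 90, -85], "twist": [0, 0, 0], "grip": -0.3}, {"dp": [-20, 90, -85], "twist": [0, 0, 0], "grip": -0.3}])

```text
time_s: 31.75
position: [0.5423, 0.1113, 0.1804]
ee_rot: [179.9, -0.3, 9.8]
ft_force: [0.4, -0.4, -0.3]
gripper_width: 0.651
finger_force: 0.0
```

```bash
cat > fin.py <<'E'
from fit import *
for n in("wrist","scene","side"):
    p=optics.read_camera(n);cv2.imwrite(f"pics/fin_{n}.png",p["frame"]);w=n=="wrist"
    for d in optics.silhouettes(p,"comb"):
        y,x=np.nonzero(d["pixels"]);X=np.array([atz(p,a,b,.025,w)[:2] for a,b in zip(x,y)]);r=cv2.minAreaRect((X*1e3).astype(np.float32))
        if abs(r[0][0]-580)>60 or abs(r[0][1]-212)>60: continue
        print(n,round(d["score"],2),len(x),"rect",np.round(r[0],1),np.round(r[1],1),round(r[2],1))
        if w: print(fit([(p,d["pixels"].astype(float),True)],[cub(-.075,.075,-.02,.02,-.004,.004)],(r[0][0]/1e3,r[0][1]/1e3,.021,10),zfree=False))
    c,q=np.cos(np.radians(10)),np.sin(np.radians(10))
    for d in optics.boxes_of(p,"lid_tab")[:1]: print(n,"tab",round(d["score"],2),np.round(d["xyz"],3))
    for d in optics.boxes_of(p,"stay_foot")[:1]: print(n,"stay",round(d["score"],2),np.round(d["xyz"],3))
c,q=np.cos(np.radians(10)),np.sin(np.radians(10))
for o in((.5887,.2141),(.5867,.2141)): print("expected mid",o[0]-.005*c,o[1]-.005*q)
s=robot.read_state();print(s["time_s"],s["position"],s["gripper_width"],s["ft_force"])
a=cv2.imread("pics/side0.png").astype(int)
E
python3 fin.py
```

```text
wrist 0.72 2805 rect [582.5 211.4] [150.   41.8] 9.8
(array([ 0.58227552,  0.21313335, 10.39556274]), np.float64(0.3066722589213939))
wrist tab 0.8 [0.667 0.241 0.182]
wrist stay 0.7 [0.667 0.238 0.181]
scene 0.37 52 rect [531.4 188.6] [38.2 19.7] 7.1
scene tab 0.88 [0.683 0.222 0.192]
scene stay 0.42 [0.682 0.22  0.193]
side 0.88 379 rect [577.7 214. ] [139.7  46.9] 4.5
side tab 0.97 [0.658 0.309 0.198]
side stay 0.63 [0.605 0.31  0.101]
expected mid 0.5837759612349389 0.21323175911166536
expected mid 0.5817759612349389 0.21323175911166536
32.35 [0.54030281 0.1141811  0.17646032] 0.6513028443974186 [-0.29918032 -0.61151046 -0.27540901]
```

Run:
```python
from fit import *
p=optics.read_camera("wrist");c,q=np.cos(np.radians(10)),np.sin(np.radians(10))
W=lambda b:[.5875+b[0]*c-b[1]*q,.2141+b[0]*q+b[1]*c,b[2]]
ys=np.arange(-.026,.0261,.002);print((ys*1e3).astype(int).tolist())
for x in(-.078,-.072,-.069,-.064,-.058,-.05,.05,.06,.068,.073): print(x,[int(cv2.getRectSubPix(p["frame"][:,:,1],(1,1),tuple(proj(p,W([x,y,.025]),True).tolist()))[0,0]) for y in ys])
# bystanders moved? compare with the first pictures
for n in("scene","side"):
    P=optics.read_camera(n);a=cv2.imread(f"pics/{n}0.png")
    D=np.abs(P["frame"].astype(int)-a).max(2)
    for nm,X in dict(vase=(.79,.07,.07),cup=(.785,-.13,.08),bangle=(.7,-.026,.007),dish=(.488,-.488,.015),jar=(.478,.44,.05)).items():
        u,v=np.round(proj(P,X)).astype(int); print(n,nm,np.round(D[v-8:v+8,u-8:u+8].mean(),1))
```

```text
[-26, -24, -22, -20, -18, -16, -14, -12, -10, -8, -6, -4, -2, 0, 1, 3, 5, 7, 9, 11, 13, 15, 17, 19, 21, 23, 25]
-0.078 [219, 209, 148, 96, 98, 95, 88, 85, 91, 155, 205, 209, 209, 213, 213, 149, 88, 88, 92, 89, 86, 89, 140, 207, 222, 221, 221]
-0.072 [140, 136, 91, 75, 86, 88, 85, 80, 82, 107, 129, 147, 211, 238, 229, 141, 72, 83, 89, 86, 80, 83, 132, 204, 222, 221, 221]
-0.069 [141, 136, 88, 74, 86, 88, 85, 81, 82, 97, 107, 144, 222, 246, 245, 161, 78, 84, 88, 86, 82, 84, 135, 206, 222, 221, 222]
-0.064 [142, 137, 87, 74, 86, 89, 84, 80, 86, 130, 169, 160, 136, 120, 112, 74, 66, 86, 89, 87, 82, 78, 138, 212, 223, 222, 221]
-0.058 [142, 139, 96, 64, 71, 70, 69, 68, 73, 101, 133, 136, 117, 98, 94, 80, 75, 78, 80, 78, 75, 76, 131, 207, 222, 222, 222]
-0.05 [142, 141, 97, 64, 78, 78, 80, 84, 89, 90, 88, 83, 80, 79, 78, 76, 76, 75, 76, 76, 76, 75, 115, 206, 223, 222, 222]
0.05 [184, 160, 121, 67, 77, 81, 83, 86, 88, 90, 90, 102, 128, 138, 142, 140, 136, 139, 143, 125, 123, 110, 75, 70, 131, 182, 206]
0.06 [190, 167, 112, 68, 79, 81, 82, 85, 88, 90, 90, 85, 86, 86, 80, 81, 76, 78, 84, 78, 79, 77, 72, 72, 102, 120, 163]
0.068 [192, 197, 199, 110, 84, 84, 92, 96, 97, 98, 99, 92, 84, 84, 83, 85, 84, 87, 89, 89, 87, 85, 83, 80, 99, 118, 168]
0.073 [75, 74, 76, 83, 82, 84, 88, 89, 89, 88, 90, 95, 85, 78, 81, 84, 86, 88, 96, 101, 96, 85, 77, 86, 114, 175, 212]
scene vase 7.9
scene cup 8.4
scene bangle 9.9
scene dish 35.9
scene jar 54.3
side vase 4.0
side cup 4.1
side bangle 31.2
side dish 48.2
side jar 3.5
```

The bright pin stands inside the notch with comb on both sides, the comb lies between the cheeks, and the lid is still propped. Handing in.

```bash
python3 -c "
from cell import robot
print(robot.finish_job())"
```

```text
the job is handed in; nothing more can be done
None
```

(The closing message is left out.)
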